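# Pull the middle sample tray from a hooked stack for scanning

### The arm

A 6-joint arm with a two-finger parallel gripper is mounted at the origin on the work surface. World frame = base frame: x ahead of the robot, y to its left, z up, the work surface at z = 0. Lengths are in m, angles in degrees, forces in N, time in s.
With the tool pointing down it reaches from about 0.35 to 0.875 m from the base axis. Payload 4.2 kg.
Tool frame: the origin (TCP) lies midway between the tips of the shut fingers; the grasp point (between the pads) lies 19 mm behind it; x points along the fingers, z is the direction in which the jaws open and shut, and the axes are right-handed (so a half turn about x gives the same grasp; the last joint's range is limited). The gripper opens to 85 mm and grips with 20 to 120 N. Pads are 22 mm wide; open, the fingers measure 114 mm over their backs; the gripper's body (76 mm by 85 mm) begins 54 mm behind the grasp point. The pads swing forward as they close: fully open they stand 13 mm farther back than shut.
Start: joints at [14.817, 22.042, 0.453, 0, -68.411, -14.817], TCP at [0.625, 0, 0.231] pointing down, gripper open.
Joint ranges: [-179.83, 179.83], [-69.29, 118.12], [-61.27, 80.66], [-181.25, 117.63], [-171.15, -9.14], [-177.46, 177.46]. Speed limits (degrees/s): [159.86, 159.86, 180, 180, 180, 180].

### API

Orientations are given as a 3x3 rotation matrix whose columns are the frame's x, y, z axes.
In Python, from workcell import sense, read_camera, job_done, boxes_of, masks_of, mark_of gives the robot as it stands.
- The arm moves only by the tool drive_tool, never from a script. Its argument "rows" is a list of rows, each a list of 5 numbers: the opening, from -1 (shut) to 1 (fully open), then the shift along the tool's x, y, z scaled (see below), then the turn about the tool's x scaled (see below). In form: [[gripper, tx, ty, tz, turn], ...]. A call has 1 to 20 rows; each row is the pose to reach, as a shift and turn from the pose measured when the call began, along the tool's axes at that moment; what a row does not reach only later rows make up. The controller multiplies each number of a shift by 0.3 m and each number of a turn by 90 degrees. A row lasts 1/10 s, in which the tool goes at most 50 mm and 8.59 degrees, less where a joint would pass 70% of its speed; a pose out of reach is approached as far as the arm can. A call with a number of a shift or a turn outside -1 to 1 is refused whole. A call with a gripper value outside its range is refused whole. The fingers move at their own pace and stop on an object; the grip force is fixed at half the most. Time passes only in rows, so rows that repeat a pose let the fingers close. It gives the time, the measured TCP pose, the force and the opening at its end, in the units of the state.
- sense(): the state, without advancing time (a new reading comes with each control period).
- read_camera(name): name is "scene" or "side" or "wrist"; returns a dict with "frame" (400x640x3 uint8, red, green, blue), "camera_matrix" (3x3 intrinsics, pixels), "world_from_camera" (4x4, takes a point from camera to world coordinates). Camera axes: x right, y down, z forward; pixel columns grow to the right and rows downward; lengths in m; the calibration is good to about 2 mm. The wrist camera is an equidistant fisheye: a pixel r from the principal point sees the ray r / f radians off the axis. A picture is of the moment at which its call begins. There is no depth.
- job_done(): hands the job in, once; it reports no verdict.
Trained networks look in a picture, given as the dict that the camera call returned (one of the last four; its "shot" number tells which), for a name from the list of things; names that differ only in an ending like _2 or _b are one class to them, and where a whole thing is asked for, a point or a joint stands for the part that bears it (a point fixed in the world has none). Each returns a list of dicts, best first, with "p" (0 to 1); they miss things now and then, are a little off and sometimes report something else, mostly with a low value. They report only what shows in the picture. A call takes as long as a camera call.
- boxes_of(label, picture): "rect" ([left, top, width, height] as shares, 0 to 1, of the picture: columns of its width, rows of its height, round what is visible of it).
- masks_of(label, picture): "pixels" (400x640 bool, what is visible of it) and "rect" ([left, top, width, height] as shares, 0 to 1, of the picture: columns of its width, rows of its height, round what is visible of it).
- mark_of(label, picture): "position" ([row, column] as shares, 0 to 1, of the picture: columns of its width, rows of its height: a listed point, or the origin of a listed thing).
The state is a dict: "time_s": time; "joints": joint angles; "joint_velocities": joint speeds; "joint_efforts": joint torques, N m; "tcp_pos": TCP position; "ee_rot": TCP orientation; "ft_force": force on the tool from outside, world axes, zero at the start; "wrist_torque": the same for the moment, N m; "finger_gap": finger opening in m.
Only numpy, scipy, OpenCV 4.12 (cv2) and the standard library are available. Lean on these libraries where they do the work, as an engineer would, in place of code of your own. Each camera call takes 0.05 s, during which the arm holds its last target.

### The job

The amber tray in the middle of the stack has to go to the scanner: first unhook the purple tray from the top and stand it flat on the grey mat, leaving the amber one in the stack, then unhook the amber tray and lay it gently, flat and straight, inside the green frame of the scan bay. Then hook the purple tray back onto the black bottom tray so that it sits level and fully down, tongue under the hook and front inside the keeper. Keep the trays right side up, do not drop them, and leave everything else alone.

Things in the scene. Friction and masses are not known exactly. Their poses are not given: they have to be found in the camera images.
- purple_mid (a point): Purple sample tray, three red-capped tubes fixed in it, top of the stack at the start, 150 to 310 g. 133 long (x) by 60 wide (y), walls 36 high; grip from above across the upright side walls (60 over them, x -50 to 60). Point: mid length and width, 18 above the underside. x runs from the hook end (-x) to the front (+x).
- amber_mid (a point): Amber-yellow tray, three green-capped tubes, middle of the stack at the start. Same shape, weight range, axes and point as purple_mid. Stacked trays lie 36 apart in height; none can be lifted or slid off level: first raise the front 6 to 12 degrees with the tongue end staying down, draw it 10 or more towards its front, then lift.
- purple_tongue (a point): Tip of the purple tray's tongue, lower edge, mid width: a flat tongue at its hook end, flush with the underside, 40 wide, 4 thick, sticking out 11 from the end wall (x -50 to -61 from mid). It goes under the hook of the tray below. The front wall is at x=60 from mid.
- amber_tongue (a point): Tip of the amber tray's tongue, lower edge, mid width; same as the purple one. Stacked, a tongue has 3.5 play upwards, and a tray about 2 play lengthwise either way and 3 sideways.
- base_rim (a point): Black tray of the same shape, bottom of the stack, bolted to the bench on a foot 160 by 90 by 8. Point: mid length and width at rim height, 44 above the bench, where the tray above rests; x from its hook end (-x, nearer the robot) to its front. To hook a tray on: front high, tongue on the ledge, push to the hook until felt to stop, lower the front inside the keeper.
- base_hook (a point): Hook of the black tray (all trays have the same): point on the post's inner face, mid width, at rim height (x=-63 from base_rim). A lip reaches 8 from the post towards the front; underside 7.5 and top 11 above the rim; cheeks 46 apart at its sides. A ledge level with the rim runs 16 from the post to the end wall's inner face and carries the tongue; beyond it the tray is open.
- base_keeper (a point): Keeper of the black tray (all trays have the same): an upright stop at the front end, 40 wide, 3.5 thick, rising 8 above the rim. Point: mid width of its inner face, at its top. The front wall of the tray above stands just inside it.
- mat_top (a point): Plain grey set-down mat, 180 (x) by 120 (y), 4 thick, fixed. This point is the centre of its top.
- bay_top (a point): Scan bay: white plate 190 (x) by 130 (y), 6 thick, fixed, with a green painted frame (inside 163 by 95, lengthwise along x). At its +x end a hand-scanner head on a stalk leans over, 200 high, no part of it nearer than x=100 above z=20; the plate's end from x=94 on is a 16-high foot. This point is the centre of the plate's top.
- dish: Bystander, loose, to be left alone: small glass dish, 44 across, 18 high, near the robot. Origin at the centre of its underside.
- pot: Bystander, loose, to be left alone: blue plastic pot, 36 across, 30 high, near the robot. Origin at the centre of its underside.
- reagent: Bystander, loose, to be left alone: amber bottle with black cap, 44 across, 90 high, farther out. Origin at the centre of its underside.
- jar: Bystander, loose, to be left alone: clear jar with white lid, 46 across, 55 high, farther out. Origin at the centre of its underside.
- vial: Bystander, loose, to be left alone: small glass vial with green cap, 28 across, 45 high, on the left. Origin at the centre of its underside.
- spat: Bystander, loose, to be left alone: grey-handled spatula, 170 long, lying on the right. Origin at the centre of its underside.

How it is judged:
By the outcome, as a careful person would: the job done as asked, in the order asked, and still so for the second after the job is handed in, with the robot touching nothing.
It also fails if it takes over 72 s, if anything falls off the work surface, if the arm or the gripper's body presses on something with over 40 N, if the wrist force passes 120 N, or if a joint passes its speed limit or range.

## Working session

There is one attempt and no reset: what is moved stays moved. The work goes in short steps, Python scripts to look and compute and a tool call to move; the robot and the scene stay as the last step left them, time stands still between calls to the robot, and variables do not carry over. Pictures are saved under pics/ and viewed, and the job is handed in when it is done.

Besides the shell and the picture viewer there is one more tool, called after "Call:" by a JSON object that holds its "op" and its "data", one argument or row to a line. drive_tool: Moves the arm, as the interface text tells. Its arguments: {"type":"object","properties":{"rows":{"type":"array","items":{"type":"array","items":{"type":"number"}}}},"required":["rows"]}

```bash
ls; mkdir -p pics; cat > h.py <<'E'
import numpy as np, cv2, sys
from workcell import sense, read_camera, job_done, boxes_of, masks_of, mark_of
def save(p,name): cv2.imwrite('pics/'+name+'.png',p['frame'][:,:,::-1])
def ray(p,row,col):
    K=np.array(p['camera_matrix']);T=np.array(p['world_from_camera'])
    d=np.array([(col-K[0,2])/K[0,0],(row-K[1,2])/K[1,1],1.]);
    return T[:3,3],T[:3,:3]@d
def onz(p,row,col,z):
    o,d=ray(p,row,col); return o+d*(z-o[2])/d[2]
def fray(p,row,col):
    K=np.array(p['camera_matrix']);T=np.array(p['world_from_camera'])
    x=(col-K[0,2])/K[0,0];y=(row-K[1,2])/K[1,1];r=np.hypot(x,y)+1e-12
    d=np.array([np.sin(r)*x/r,np.sin(r)*y/r,np.cos(r)]);return T[:3,3],T[:3,:3]@d
def fonz(p,row,col,z):
    o,d=fray(p,row,col); return o+d*(z-o[2])/d[2]
def tri(rays):
    A=np.zeros((3,3));b=np.zeros(3)
    for o,d in rays:
        d=d/np.linalg.norm(d);P=np.eye(3)-np.outer(d,d);A+=P;b+=P@o
    X=np.linalg.solve(A,b)
    return X,[np.linalg.norm((np.eye(3)-np.outer(d,d)/(d@d))@(X-o)) for o,d in rays]
def proj(p,X):
    K=np.array(p['camera_matrix']);T=np.array(p['world_from_camera'])
    c=T[:3,:3].T@(np.array(X)-T[:3,3]); return K[0,2]+K[0,0]*c[0]/c[2],K[1,2]+K[1,1]*c[1]/c[2]
def fproj(p,X):
    K=np.array(p['camera_matrix']);T=np.array(p['world_from_camera'])
    c=T[:3,:3].T@(np.array(X)-T[:3,3]); r=np.hypot(c[0],c[1]); th=np.arctan2(r,c[2])
    return K[0,2]+K[0,0]*th*c[0]/r,K[1,2]+K[1,1]*th*c[1]/r
def mk(l,p):
    m=mark_of(l,p)
    return None if not m else (m[0]['position'][0]*400,m[0]['position'][1]*640,m[0]['p'])
E
python3 - <<'E'
from h import *
s=sense(); print({k:np.round(v,4).tolist() for k,v in s.items()})
P={}
for n in ['scene','side','wrist']:
    P[n]=read_camera(n); save(P[n],n+'0'); print(n,np.round(P[n]['camera_matrix'],1).tolist(),np.round(P[n]['world_from_camera'],3).tolist())
for l in ['purple_mid','purple_tongue','amber_mid','amber_tongue','base_rim','base_hook','base_keeper','mat_top','bay_top','dish','pot','reagent','jar','vial','spat']:
    r={n:mk(l,P[n]) for n in P}
    rays=[(ray if n!='wrist' else fray)(P[n],v[0],v[1]) for n,v in r.items() if v]
    t=tri(rays) if len(rays)>1 else None
    print(l,{n:np.round(v,2).tolist() if v else None for n,v in r.items()}, (np.round(t[0],4),np.round(t[1],4)) if t else None)
E
```

```text
pics
{'time_s': 0.0, 'joints': [14.8185, 22.0905, 0.3794, -0.0293, -68.4131, -14.8157], 'joint_velocities': [0.1491, 0.0273, -0.0027, 0.0082, -0.0036, 0.0346], 'joint_efforts': [-0.001, -39.2286, 18.84, 4.1862, -0.0047, 0.0], 'tcp_pos': [0.6244, 0.0, 0.2302], 'ee_rot': [[-0.0022, -0.0001, -1.0], [-0.0001, -1.0, 0.0001], [-1.0, 0.0001, 0.0022]], 'ft_force': [-0.1238, -0.0703, -0.5151], 'wrist_torque': [-0.0045, 0.0187, -0.001], 'finger_gap': 0.0854}
scene [[403.8, 0.0, 315.3], [0.0, 403.8, 197.3], [0.0, 0.0, 1.0]] [[-0.449, 0.537, -0.715, 1.471], [0.894, 0.257, -0.368, 0.445], [-0.014, -0.804, -0.595, 0.836], [0.0, 0.0, 0.0, 1.0]]
side [[363.8, 0.0, 324.2], [0.0, 363.8, 194.5], [0.0, 0.0, 1.0]] [[-0.711, -0.458, 0.534, 0.04], [-0.703, 0.477, -0.527, 0.484], [-0.014, -0.75, -0.661, 0.731], [0.0, 0.0, 0.0, 1.0]]
wrist [[309.7, 0.0, 322.4], [0.0, 309.7, 197.5], [0.0, 0.0, 1.0]] [[-1.0, -0.0, -0.003, 0.625], [-0.001, 0.964, 0.267, -0.068], [0.003, 0.267, -0.964, 0.374], [0.0, 0.0, 0.0, 1.0]]
purple_mid {'scene': [207.4, 408.9, 0.82], 'side': [157.4, 423.49, 0.72], 'wrist': None} (array([0
[... 1428 characters left out ...]
9]} (array([ 0.3565,  0.0449, -0.0212]), array([0.1803, 0.1803]))
reagent {'scene': [209.52, 406.91, 0.47], 'side': [216.52, 240.83, 0.84], 'wrist': [274.32, 243.58, 0.94]} (array([0.648 , 0.1857, 0.1154]), array([0.1095, 0.0163, 0.1103]))
jar {'scene': [237.08, 254.21, 0.56], 'side': [170.52, 312.19, 0.59], 'wrist': [55.2, 230.27, 0.93]} (array([ 0.7353, -0.1459,  0.0065]), array([0.0021, 0.0043, 0.003 ]))
vial {'scene': [255.6, 469.82, 0.69], 'side': [344.72, 170.82, 0.49], 'wrist': None} (array([0.5277, 0.4582, 0.0009]), array([0.0001, 0.0001]))
spat {'scene': [179.4, 208.83, 0.65], 'side': [157.2, 420.29, 0.76], 'wrist': None} (array([ 0.5352, -0.4797, -0.0063]), array([0.0044, 0.0044]))
```

View pics/scene0.png

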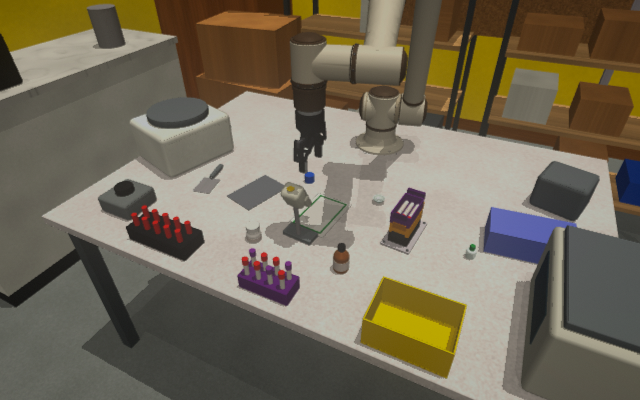

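View pics/side0.png

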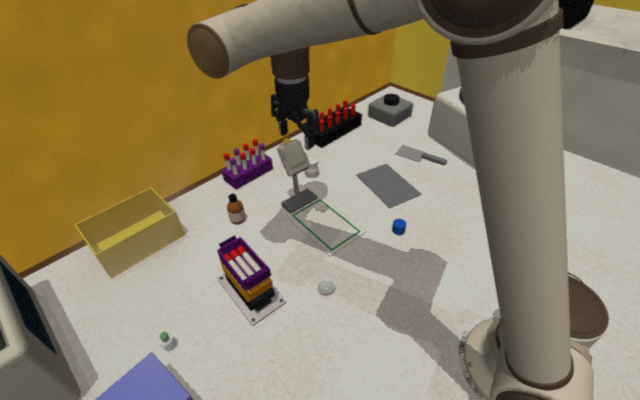

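View pics/wrist0.png

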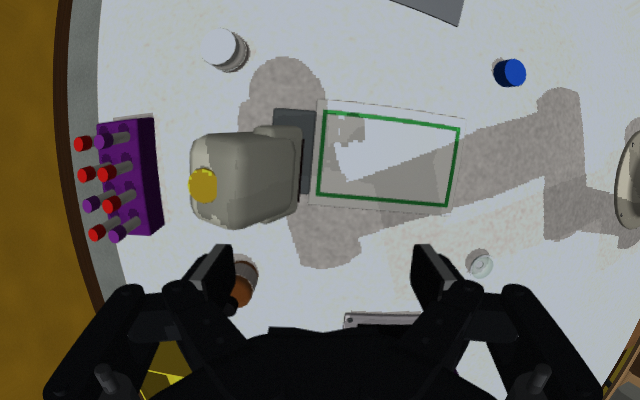

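```bash
python3 - <<'E'
from h import *
p=read_camera('wrist'); s=read_camera('scene'); sd=read_camera('side')
f=p['frame'].astype(int)
g=(f[:,:,1]>f[:,:,0]+40)&(f[:,:,1]>f[:,:,2]+25)
g[:90]=0; g[220:]=0; g[:,:310]=0; g[:,470:]=0
ys,xs=np.nonzero(g); print(len(ys))
pts=np.array([fonz(p,y,x,0.006)[:2] for y,x in zip(ys,xs)])
r=cv2.minAreaRect((pts*1000).astype(np.float32)); print('bay frame(outer)',r)
# scene green
for pic,nm in ((s,'scene'),(sd,'side')):
    f=pic['frame'].astype(int)
    g=(f[:,:,1]>f[:,:,0]+25)&(f[:,:,1]>f[:,:,2]+12)
    if nm=='scene': g[:190]=0; g[250:]=0; g[:,:285]=0; g[:,355:]=0
    else: g[:190]=0;g[260:]=0;g[:,:285]=0;g[:,370:]=0
    ys,xs=np.nonzero(g)
    pts=np.array([onz(pic,y,x,0.006)[:2] for y,x in zip(ys,xs)]); print(nm,len(ys),cv2.minAreaRect((pts*1000).astype(np.float32)))
# mat via masks
for pic,nm in ((s,'scene'),(sd,'side')):
    f=cv2.cvtColor(pic['frame'],cv2.COLOR_RGB2GRAY).astype(int)
    v,u=(189,256) if nm=='scene' else (182,388)
    c=pic['frame'][v,u].astype(int); m=(np.abs(pic['frame'].astype(int)-c).max(2)<14).astype(np.uint8)
    n,l=cv2.connectedComponents(m); ys,xs=np.nonzero(l==l[v,u])
    pts=np.array([onz(pic,y,x,0.004)[:2] for y,x in zip(ys,xs)]); print('mat',nm,c,len(ys),cv2.minAreaRect((pts*1000).astype(np.float32)))
for l in ['base_rim','base_hook','base_keeper','purple_mid','amber_mid','purple_tongue','amber_tongue']:
    for nm,pic in (('scene',s),('side',sd)):
        m=mk(l,pic)
        z={'base_rim':.044,'base_hook':.044,'base_keeper':.052,'purple_mid':.098,'amber_mid':.062,'purple_tongue':.08,'amber_tongue':.044}[l]
        if m: print(l,nm,np.round(onz(pic,m[0],m[1],z),4),m[2])
big=cv2.resize(s['frame'][170:270,360:460],(600,600),interpolation=cv2.INTER_CUBIC); cv2.imwrite('pics/stack_scene.png',big[:,:,::-1])
big=cv2.resize(sd['frame'][225:330,205:305],(600,630),interpolation=cv2.INTER_CUBIC)[:600]; cv2.imwrite('pics/stack_side.png',big[:,:,::-1])
E
```

```text
1428
bay frame(outer) ((541.4833984375, -12.927051544189453), (105.50071716308594, 173.5575408935547), 84.83928680419922)
scene 89 ((542.6414794921875, -16.347949981689453), (104.42559814453125, 170.6837158203125), 84.87742614746094)
side 170 ((540.74560546875, -12.75579833984375), (103.53316497802734, 170.783447265625), 84.57344818115234)
mat scene [101 101  99] 976 ((529.3529052734375, -270.89520263671875), (119.12416076660156, 178.59898376464844), 73.7755126953125)
mat side [104 103 104] 1388 ((519.9659423828125, -266.8874816894531), (117.99398803710938, 179.15310668945312), 73.8843765258789)
base_rim scene [0.512  0.2627 0.044 ] 0.66
base_rim side [0.5102 0.2597 0.044 ] 0.97
base_hook scene [0.4579 0.27   0.044 ] 0.87
base_hook side [0.4582 0.2735 0.044 ] 0.82
base_keeper scene [0.5801 0.2595 0.052 ] 0.82
purple_mid scene [0.5067 0.2609 0.098 ] 0.92
purple_mid side [0.5177 0.2638 0.098 ] 0.67
amber_mid scene [0.5153 0.2514 0.062 ] 0.65
amber_mid side [0.5186 0.2604 0.062 ] 0.86
purple_tongue scene [0.4279 0.2671 0.08  ] 0.91
purple_tongue side [0.4573 0.26   0.08  ] 0.59
amber_tongue scene [0.4582 0.2617 0.044 ] 0.63
amber_tongue side [0.4546 0.2662 0.044 ] 0.57
```

View pics/stack_scene.png

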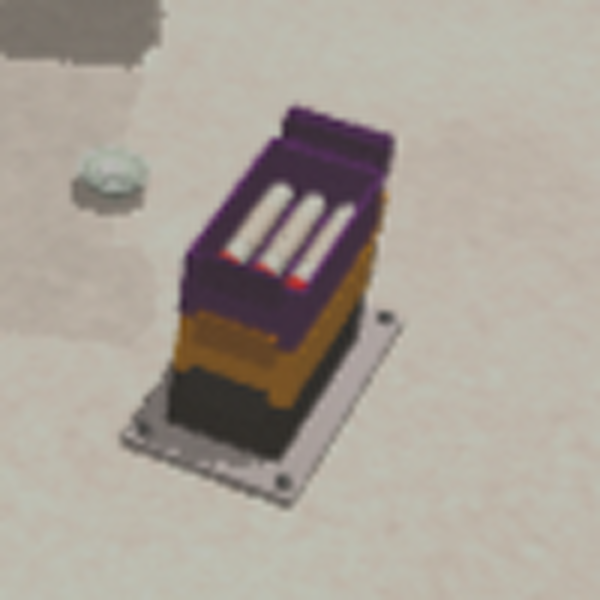

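View pics/stack_side.png

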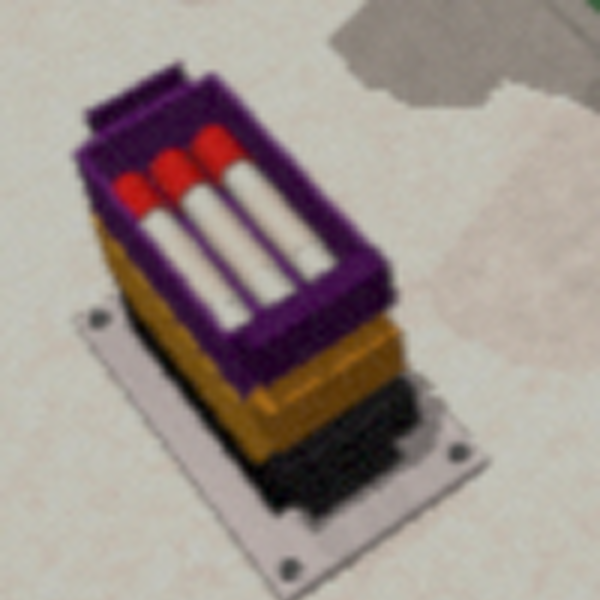

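Call:
{"op": "drive_tool", "data": {
  "rows": [
    [1, -0.2, 0, 0, 0.1],
    [1, -0.2, -0.1, 0.08, 0.2],
    [1, -0.2, -0.25, 0.08, 0.3],
    [1, -0.2, -0.4, 0.08, 0.4],
    [1, -0.15, -0.55, 0.08, 0.5],
    [1, -0.1, -0.7, 0.08, 0.6],
    [1, -0.07, -0.83, 0.08, 0.7],
    [1, -0.07, -0.867, 0.08, 0.8],
    [1, -0.07, -0.867, 0.08, 0.9],
    [1, -0.07, -0.867, 0.08, 1.0],
    [1, -0.07, -0.867, 0.08, 1.0],
    [1, -0.07, -0.867, 0.08, 1.0]
  ]
}}

```text
time_s: 4.45
tcp_pos: [0.6009, 0.2603, 0.2522]
ee_rot: [[-0.0, -1.0, -0.0], [-0.0, -0.0, 1.0], [-1.0, 0.0, -0.0]]
ft_force: [-0.5, 0.2, -0.0]
finger_gap: 0.0852
```

```bash
python3 - <<'E'
from h import *
s=sense(); print(s['time_s'],s['tcp_pos'],s['ee_rot'],s['joints'],s['ft_force'])
p=read_camera('wrist'); save(p,'w1'); np.save('w1.npy',p['frame']); 
import pickle; pickle.dump({k:np.array(v) for k,v in p.items()},open('w1.pkl','wb'))
for l in ['purple_mid','purple_tongue','amber_mid','amber_tongue','base_rim','base_hook','base_keeper']:
    print(l,mk(l,p))
E
```

```text
4.45 [0.60093309 0.26025431 0.25220508] [[-1.55112194e-04 -9.99999910e-01 -3.95387977e-04]
 [-7.03443070e-05 -3.95377070e-04  9.99999919e-01]
 [-9.99999985e-01  1.55139995e-04 -7.02829729e-05]] [ 3.75394407e+01  2.42978076e+01  6.98121479e+00 -2.32445713e-03
 -7.26929100e+01 -1.27516095e+02] [-0.45253628  0.24550399 -0.04237816]
purple_mid (99.6, 327.87199999999996, 0.9)
purple_tongue (38.2, 326.208, 0.8)
amber_mid (96.08, 323.96799999999996, 0.68)
amber_tongue (41.88, 329.216, 0.15)
base_rim None
base_hook None
base_keeper (14.680000000000001, 224.896, 0.55)
```

View pics/w1.png

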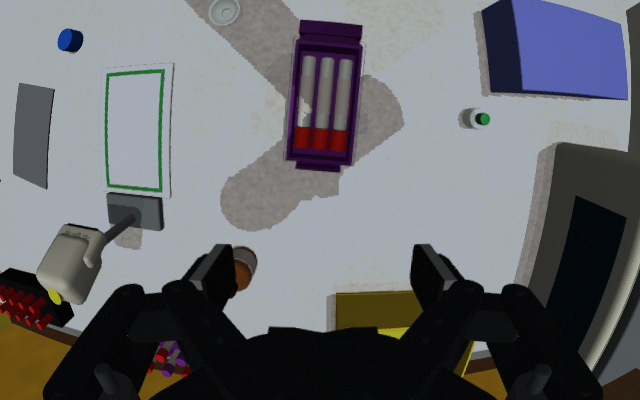

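```bash
python3 - <<'E'
from h import *
import pickle
p=pickle.load(open('w1.pkl','rb'))
c=p['frame'][5:185,270:380]; cv2.imwrite('pics/w1c.png',cv2.resize(c,(440,720)[0:2],interpolation=cv2.INTER_CUBIC)[:600,:,::-1])
hsv=cv2.cvtColor(p['frame'],cv2.COLOR_RGB2HSV)
m=((hsv[:,:,0]>125)&(hsv[:,:,0]<160)&(hsv[:,:,1]>80)&(hsv[:,:,2]<140)); m[:10]=0;m[185:]=0;m[:,:260]=0;m[:,390:]=0
ri=[];le=[]
for y in range(50,150,10):
    xs=np.nonzero(m[y])[0]; a=fonz(p,y,xs.min()-.5,.116);b=fonz(p,y,xs.max()+.5,.116); print(y,xs.min(),xs.max(),np.round(a,4),np.round(b,4)); le.append(a);ri.append(b)
for e in (le,ri):
    e=np.array(e); print(np.polyfit(e[:,0],e[:,1],1), 'yaw',np.degrees(np.arctan(np.polyfit(e[:,0],e[:,1],1)[0])))
ys,xs=np.nonzero(m); 
for x in (315,330,345):
    yy=np.nonzero(m[:,x])[0]; print(x,yy.min(),yy.max(),fonz(p,yy.min()-.5,x,.127),fonz(p,yy.max()+.5,x,.124),fonz(p,yy.max()+.5,x,.116))
# foot of base in image? 
E
```

```text
50 295 361 [0.4744 0.2353 0.116 ] [0.474  0.2951 0.116 ]
60 294 360 [0.4838 0.2344 0.116 ] [0.4835 0.2942 0.116 ]
70 293 359 [0.4931 0.2336 0.116 ] [0.4928 0.2933 0.116 ]
80 292 359 [0.5023 0.2327 0.116 ] [0.502  0.2933 0.116 ]
90 291 358 [0.5114 0.2318 0.116 ] [0.5112 0.2924 0.116 ]
100 290 357 [0.5205 0.2308 0.116 ] [0.5204 0.2916 0.116 ]
110 290 356 [0.5296 0.2308 0.116 ] [0.5295 0.2908 0.116 ]
120 289 355 [0.5387 0.2298 0.116 ] [0.5386 0.29   0.116 ]
130 288 354 [0.5477 0.2288 0.116 ] [0.5477 0.2892 0.116 ]
140 287 353 [0.5568 0.2278 0.116 ] [0.5568 0.2884 0.116 ]
[-0.08802932  0.27697525] yaw -5.030740701422692
[-0.07890896  0.33252747] yaw -4.511801234569301
315 21 170 [0.4496523  0.25376477 0.127     ] [0.5836614  0.25373622 0.124     ] [0.58514378 0.25353537 0.116     ]
330 22 171 [0.45058713 0.26668173 0.127     ] [0.58454727 0.2671298  0.124     ] [0.5860557  0.26732276 0.116     ]
345 24 164 [0.45222558 0.27961271 0.127     ] [0.57813408 0.28045133 0.124     ] [0.57945394 0.28103599 0.116     ]
```

View pics/w1c.png

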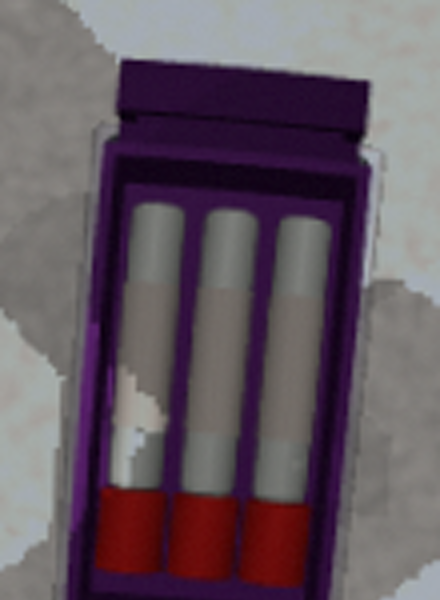

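Call:
{"op": "drive_tool", "data": {
  "rows": [
    [1, 0.15, 0.07, -0.007, 0.053],
    [1, 0.3, 0.143, -0.007, 0.053],
    [1, 0.4, 0.143, -0.007, 0.053],
    [1, 0.5, 0.143, -0.007, 0.053],
    [1, 0.55, 0.143, -0.007, 0.053],
    [1, 0.581, 0.143, -0.007, 0.053],
    [1, 0.581, 0.143, -0.007, 0.053],
    [1, 0.581, 0.143, -0.007, 0.053]
  ]
}}

```text
time_s: 5.65
tcp_pos: [0.5588, 0.2583, 0.0789]
ee_rot: [[0.001, -0.997, 0.083], [0.001, 0.083, 0.997], [-1.0, -0.001, 0.001]]
ft_force: [0.4, 1.0, 1.0]
finger_gap: 0.086
```

```bash
python3 - <<'E'
from h import *
s=sense(); print(s['time_s'],s['tcp_pos'],s['ft_force'])
p=read_camera('wrist'); save(p,'w2'); sd=read_camera('side'); c=cv2.resize(sd['frame'][200:330,190:320],(600,600),interpolation=cv2.INTER_CUBIC); cv2.imwrite('pics/s2.png',c[:,:,::-1])
E
```

```text
5.65 [0.55879254 0.25833754 0.07890239] [0.39450553 1.00780887 0.97657562]
```

View pics/w2.png

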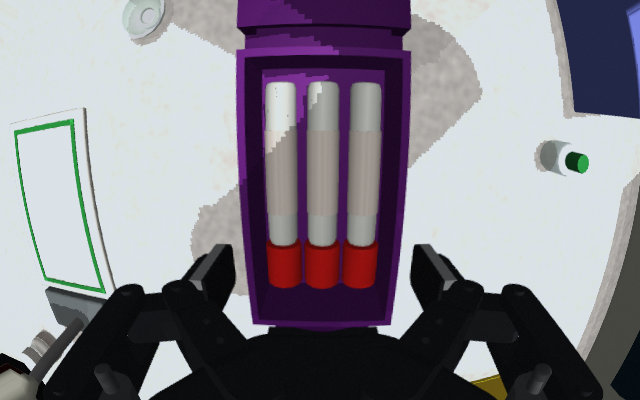

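View pics/s2.png

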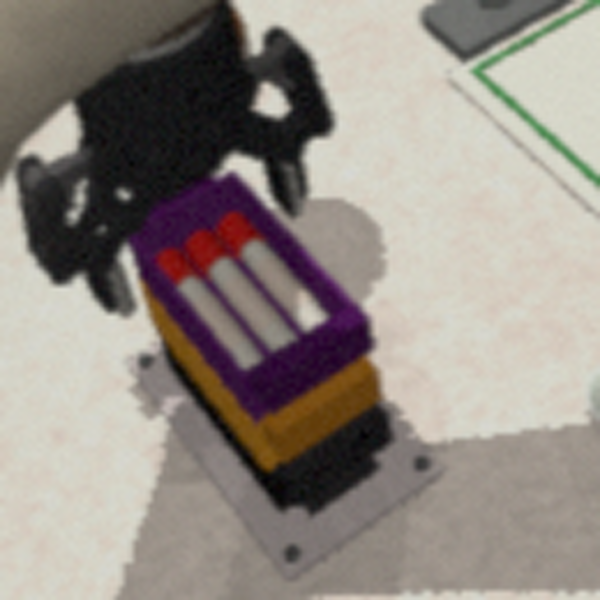

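Call:
{"op": "drive_tool", "data": {
  "rows": [
    [-1, 0, 0, 0, 0],
    [-1, 0, 0, 0, 0],
    [-1, 0, 0, 0, 0],
    [-1, 0, 0, 0, 0],
    [-1, 0, 0, 0, 0],
    [-1, 0, 0, 0, 0]
  ]
}}

```text
time_s: 6.35
tcp_pos: [0.5597, 0.2589, 0.0808]
ee_rot: [[0.004, -0.997, 0.082], [0.003, 0.082, 0.997], [-1.0, -0.004, 0.003]]
ft_force: [-0.3, 0.6, 6.5]
finger_gap: 0.0591
```

```bash
python3 - <<'E'
from h import *
s=sense(); print(s['time_s'],s['tcp_pos'],s['ft_force'],s['finger_gap'],s['wrist_torque'])
E
```

```text
6.35 [0.55967001 0.25893836 0.08078882] [-0.28281578  0.55242082  6.49939361] 0.0591201531909448 [-0.04621951  0.23007798 -0.01936504]
```

Call:
{"op": "drive_tool", "data": {
  "rows": [
    [-1, -0.008, 0.002, 0, 0],
    [-1, -0.016, 0.004, 0, 0],
    [-1, -0.024, 0.007, 0, 0],
    [-1, -0.032, 0.01, 0, 0],
    [-1, -0.032, 0.01, 0, 0]
  ]
}}

```text
time_s: 6.85
tcp_pos: [0.5564, 0.2589, 0.0896]
ee_rot: [[0.004, -0.997, 0.082], [0.002, 0.082, 0.997], [-1.0, -0.004, 0.003]]
ft_force: [1.2, -0.6, -7.6]
finger_gap: 0.0592
```

```bash
cat >> h.py <<'E'
def look(tag,wrist=True,side=True,scene=False):
    s=sense(); print(s['time_s'],np.round(s['tcp_pos'],4),np.round(s['ft_force'],2),round(float(s['finger_gap']),4),np.round(s['wrist_torque'],3), 'yaw',np.round(np.degrees(np.arctan2(-s['ee_rot'][1][1],-s['ee_rot'][0][1])),2))
    ims=[]
    if wrist: p=read_camera('wrist'); ims.append(p['frame'])
    if side:
        p=read_camera('side'); ims.append(cv2.resize(p['frame'][200:330,150:358],(640,400),interpolation=cv2.INTER_CUBIC))
    if scene:
        p=read_camera('scene'); ims.append(cv2.resize(p['frame'][160:260,340:500],(640,400),interpolation=cv2.INTER_CUBIC))
    im=np.vstack(ims); 
    if im.shape[0]>600: im=cv2.resize(im,(int(640*600/im.shape[0]),600),interpolation=cv2.INTER_AREA)
    cv2.imwrite('pics/'+tag+'.png',im[:,:,::-1])
E
python3 -c "
from h import *
look('l1',scene=True,side=False)"
```

```text
6.85 [0.5564 0.2589 0.0896] [ 1.18 -0.58 -7.61] 0.0592 [-0.137 -1.01  -0.008] yaw -4.72
```

View pics/l1.png

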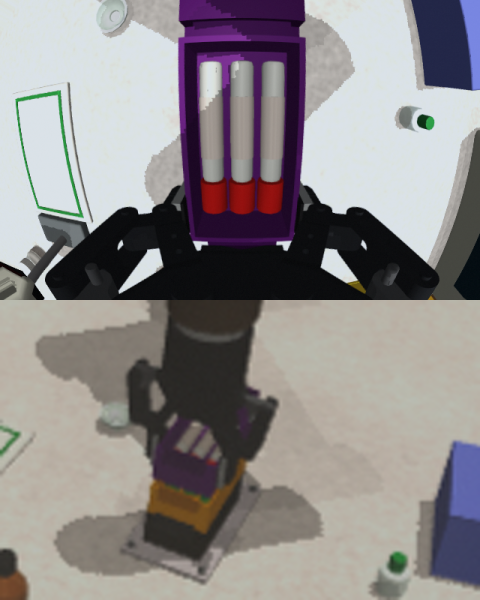

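Call:
{"op": "drive_tool", "data": {
  "rows": [
    [-1, -0.008, 0.003, 0, 0],
    [-1, -0.016, 0.006, 0, 0],
    [-1, -0.024, 0.009, 0, 0],
    [-1, -0.03, 0.01, 0, 0],
    [-1, -0.03, 0.01, 0, 0]
  ]
}}

```text
time_s: 7.45
tcp_pos: [0.5533, 0.2591, 0.0988]
ee_rot: [[0.004, -0.997, 0.082], [0.002, 0.082, 0.997], [-1.0, -0.003, 0.002]]
ft_force: [1.0, -1.2, -6.8]
finger_gap: 0.0593
```

```bash
sed -i 's/\[160:260,340:500\]/[175:250,355:475]/' h.py
python3 -c "
from h import *
look('l2',scene=True,side=False)"
```

```text
7.45 [0.5533 0.2591 0.0988] [ 0.97 -1.16 -6.76] 0.0593 [-0.255 -0.973  0.016] yaw -4.72
```

View pics/l2.png

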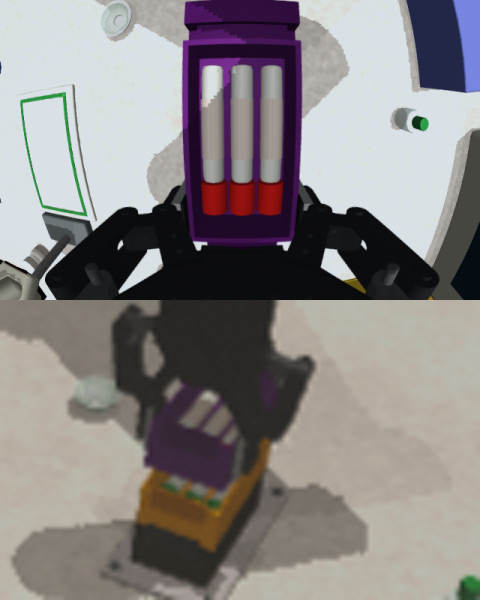

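Call:
{"op": "drive_tool", "data": {
  "rows": [
    [-1, 0.006, 0, 0, 0],
    [-1, 0.006, -0.01, 0, 0],
    [-1, 0.006, -0.025, 0, 0],
    [-1, 0.006, -0.04, 0, 0],
    [-1, 0.005, -0.055, 0, 0],
    [-1, 0.003, -0.067, 0, 0],
    [-1, 0.003, -0.067, 0, 0]
  ]
}}

```text
time_s: 8.25
tcp_pos: [0.5741, 0.2574, 0.098]
ee_rot: [[0.004, -0.997, 0.083], [0.002, 0.083, 0.997], [-1.0, -0.004, 0.003]]
ft_force: [-0.3, -0.6, -0.7]
finger_gap: 0.059
```

```bash
python3 -c "
from h import *
look('l3',scene=True,side=False)"
```

```text
8.25 [0.5741 0.2574 0.098 ] [-0.31 -0.62 -0.69] 0.059 [ 0.018 -0.04  -0.021] yaw -4.75
```

View pics/l3.png

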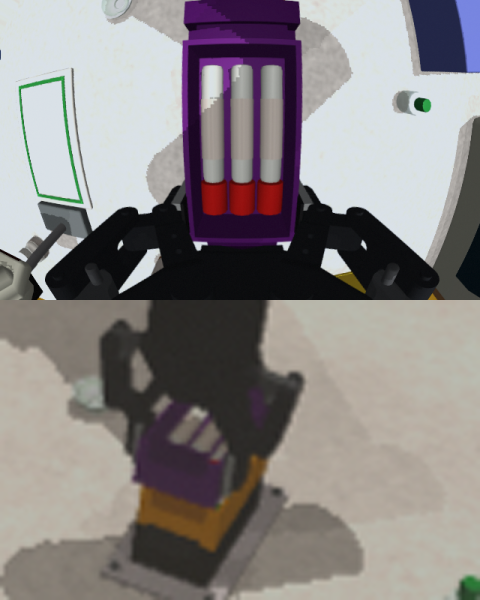

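Call:
{"op": "drive_tool", "data": {
  "rows": [
    [-1, -0.02, -0.01, 0, 0],
    [-1, -0.05, -0.015, 0, 0],
    [-1, -0.09, -0.015, 0, 0],
    [-1, -0.15, -0.015, 0, 0],
    [-1, -0.2, -0.015, 0, 0],
    [-1, -0.2, -0.015, 0, 0]
  ]
}}

```text
time_s: 8.95
tcp_pos: [0.5793, 0.2578, 0.1617]
ee_rot: [[0.009, -0.997, 0.082], [0.006, 0.082, 0.997], [-1.0, -0.009, 0.006]]
ft_force: [0.4, -0.4, -0.7]
finger_gap: 0.0592
```

```bash
python3 -c "
from h import *
look('l4',scene=True,side=True)"
```

```text
8.95 [0.5793 0.2578 0.1617] [ 0.37 -0.44 -0.71] 0.0592 [ 0.015 -0.086  0.01 ] yaw -4.7
```

View pics/l4.png

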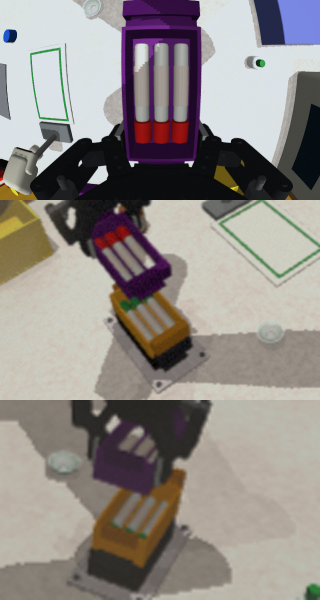

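Call:
{"op": "drive_tool", "data": {
  "rows": [
    [-1, -0.06, 0.02, -0.03, 0],
    [-1, -0.1, 0.03, -0.1, 0],
    [-1, -0.13, 0.04, -0.2, 0],
    [-1, -0.13, 0.04, -0.32, 0.01],
    [-1, -0.13, 0.04, -0.45, 0.03],
    [-1, -0.13, 0.04, -0.58, 0.05],
    [-1, -0.13, 0.04, -0.71, 0.08],
    [-1, -0.13, 0.04, -0.83, 0.1],
    [-1, -0.13, 0.04, -0.9, 0.128]
  ]
}}

```text
time_s: 10.0
tcp_pos: [0.5415, -0.0138, 0.195]
ee_rot: [[0.0, -0.959, 0.283], [0.001, 0.283, 0.959], [-1.0, 0.0, 0.001]]
ft_force: [0.4, -0.3, -2.5]
finger_gap: 0.0591
```

```bash
cat >> h.py <<'E'
def delta(target,dyaw=0):
    s=sense(); R=np.array(s['ee_rot']); d=np.array(target)-s['tcp_pos']
    print('t',round(s['time_s'],2),'tcp',np.round(s['tcp_pos'],4),'rows',np.round(R.T@d/0.3,4),'yaw',np.round(np.degrees(np.arctan2(-R[1,1],-R[0,1])),2),'F',np.round(s['ft_force'],2))
E
python3 -c "
from h import *
delta([0.5643,-0.2827,0.16])"
```

```text
t 10.0 tcp [ 0.5415 -0.0138  0.195 ] rows [ 0.1153 -0.327  -0.838 ] yaw -16.47 F [ 0.35 -0.35 -2.55]
```

Call:
{"op": "drive_tool", "data": {
  "rows": [
    [-1, 0.02, -0.04, -0.1, 0],
    [-1, 0.04, -0.09, -0.23, 0],
    [-1, 0.06, -0.14, -0.36, 0],
    [-1, 0.08, -0.19, -0.49, 0],
    [-1, 0.1, -0.24, -0.62, 0],
    [-1, 0.115, -0.29, -0.74, 0],
    [-1, 0.115, -0.327, -0.838, 0],
    [-1, 0.115, -0.327, -0.838, 0],
    [-1, 0.115, -0.327, -0.838, 0]
  ]
}}

```text
time_s: 10.9
tcp_pos: [0.5634, -0.283, 0.1587]
ee_rot: [[-0.002, -0.958, 0.285], [0.002, 0.285, 0.958], [-1.0, 0.003, 0.002]]
ft_force: [-0.2, -0.3, -1.2]
finger_gap: 0.0593
```

```bash
python3 - <<'E'
from h import *
delta([0.5643,-0.2827,0.1])
p=read_camera('wrist'); save(p,'w5')
sd=read_camera('side'); c=cv2.resize(sd['frame'][100:225,310:510],(640,400),interpolation=cv2.INTER_CUBIC); cv2.imwrite('pics/s5.png',c[:,:,::-1])
E
```

```text
t 10.9 tcp [ 0.5634 -0.283   0.1587] rows [ 0.1955 -0.003   0.0015] yaw -16.58 F [-0.17 -0.29 -1.15]
```

View pics/w5.png

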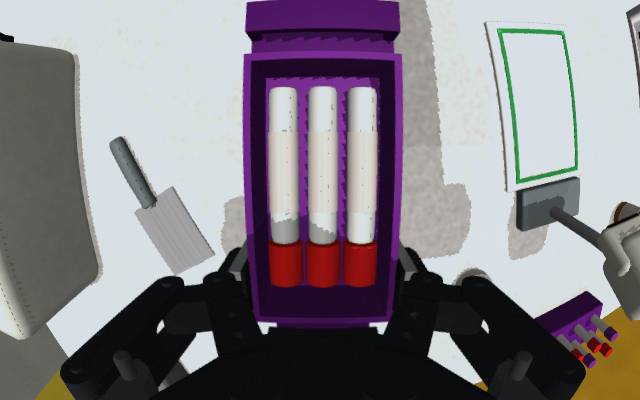

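View pics/s5.png

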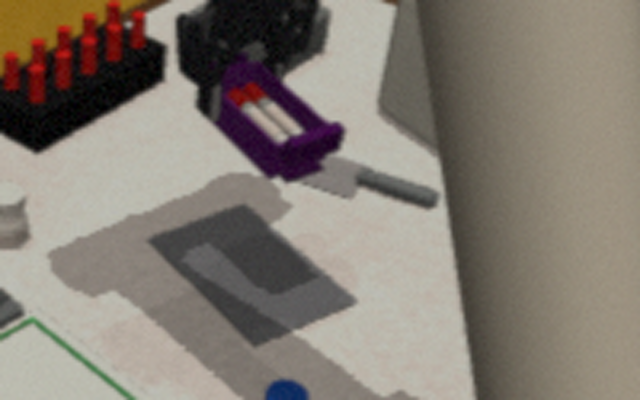

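```bash
python3 - <<'E'
from h import *
import pickle
p=pickle.load(open('w1.pkl','rb')); f=p['frame']
c=f[140,32].astype(int); print(c)
m=(np.abs(f.astype(int)-c).max(2)<22).astype(np.uint8); n,l=cv2.connectedComponents(m); ys,xs=np.nonzero(l==l[140,32]); print(len(ys),xs.min(),xs.max(),ys.min(),ys.max())
pts=np.array([fonz(p,y,x,0.004)[:2] for y,x in zip(ys,xs)]); print(cv2.minAreaRect((pts*1000).astype(np.float32)), pts.mean(0))
# same for bay in w1
f=f.astype(int);g=(f[:,:,1]>f[:,:,0]+40)&(f[:,:,1]>f[:,:,2]+25); g[:60]=0;g[200:]=0;g[:,:95]=0;g[:,180:]=0
ys,xs=np.nonzero(g);pts=np.array([fonz(p,y,x,0.006)[:2] for y,x in zip(ys,xs)]);print('bay',cv2.minAreaRect((pts*1000).astype(np.float32)))
E
```

```text
[85 88 92]
3268 13 54 83 189
((523.6167602539062, -272.2669372558594), (121.77076721191406, 179.86036682128906), 73.53913116455078) [ 0.52173095 -0.26899578]
bay ((542.6112670898438, -14.495647430419922), (105.98238372802734, 174.27587890625), 84.84265899658203)
```

Call:
{"op": "drive_tool", "data": {
  "rows": [
    [-1, 0.1, 0, 0, 0],
    [-1, 0.2, 0, 0, 0],
    [-1, 0.3, 0, 0, 0],
    [-1, 0.37, 0, 0, 0],
    [-1, 0.4, 0, 0, 0],
    [-1, 0.42, 0, 0, 0],
    [-1, 0.42, 0, 0, 0]
  ]
}}

```text
time_s: 11.7
tcp_pos: [0.5641, -0.281, 0.0337]
ee_rot: [[-0.001, -0.959, 0.282], [0.002, 0.282, 0.959], [-1.0, 0.002, 0.002]]
ft_force: [-0.8, 0.2, -1.0]
finger_gap: 0.0592
```

```bash
python3 - <<'E'
from h import *
delta([0.5643,-0.2827,0.0048])
sd=read_camera('side'); c=cv2.resize(sd['frame'][100:225,310:510],(640,400),interpolation=cv2.INTER_CUBIC); cv2.imwrite('pics/s6.png',c[:,:,::-1])
E
```

```text
t 11.7 tcp [ 0.5641 -0.281   0.0337] rows [ 0.0962 -0.0024 -0.0052] yaw -16.38 F [-0.77  0.17 -1.04]
```

View pics/s6.png

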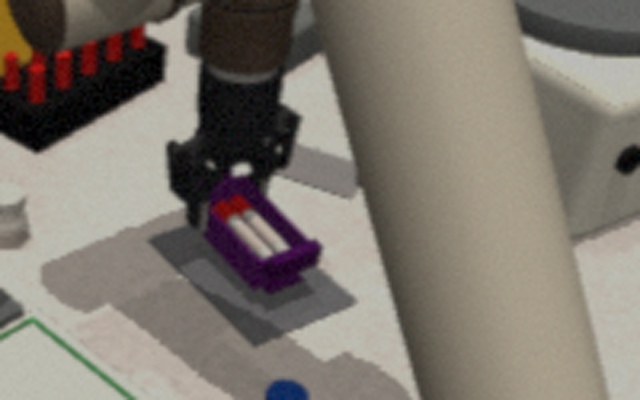

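Call:
{"op": "drive_tool", "data": {
  "rows": [
    [-1, 0.02, 0, 0, 0],
    [-1, 0.04, 0, 0, 0],
    [-1, 0.052, -0.002, 0, 0],
    [-1, 0.062, -0.005, 0, 0],
    [-1, 0.072, -0.008, 0, 0],
    [-1, 0.082, -0.01, 0, 0],
    [-1, 0.089, -0.01, 0, 0],
    [-1, 0.089, -0.01, 0, 0]
  ]
}}

```text
time_s: 12.55
tcp_pos: [0.568, -0.2825, 0.0085]
ee_rot: [[0.001, -0.96, 0.281], [0.001, 0.281, 0.96], [-1.0, -0.001, 0.001]]
ft_force: [-0.8, -0.2, 4.1]
finger_gap: 0.0592
```

```bash
python3 - <<'E'
from h import *
delta([0.5643,-0.2827,0.0048])
p=read_camera('wrist');save(p,'w7')
sd=read_camera('side'); c=cv2.resize(sd['frame'][120:220,340:500],(640,400),interpolation=cv2.INTER_CUBIC); cv2.imwrite('pics/s7.png',c[:,:,::-1])
E
```

```text
t 12.55 tcp [ 0.568  -0.2825  0.0085] rows [ 0.0124  0.0118 -0.004 ] yaw -16.34 F [-0.78 -0.18  4.06]
```

View pics/s7.png

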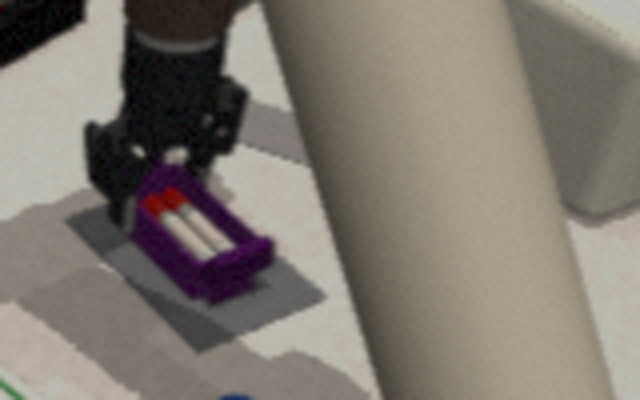

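View pics/w7.png

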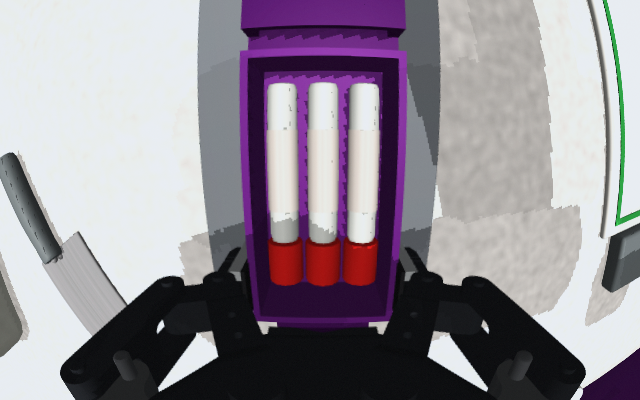

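Call:
{"op": "drive_tool", "data": {
  "rows": [
    [-1, 0.006, -0.003, 0, 0],
    [-1, 0.012, -0.004, 0, 0],
    [-1, 0.016, -0.004, 0, 0],
    [-1, 0.02, -0.004, 0, 0],
    [-1, 0.02, -0.004, 0, 0]
  ]
}}

```text
time_s: 13.15
tcp_pos: [0.5691, -0.2829, 0.0049]
ee_rot: [[0.001, -0.96, 0.281], [0.0, 0.281, 0.96], [-1.0, -0.001, 0.001]]
ft_force: [-3.7, 3.0, 14.1]
finger_gap: 0.0594
```

```bash
python3 - <<'E'
from h import *
delta([0.5643,-0.2827,0.0048]); print(sense()['wrist_torque'])
E
```

```text
t 13.15 tcp [ 0.5691 -0.2829  0.0049] rows [ 0.0004  0.0155 -0.0039] yaw -16.34 F [-3.74  2.96 14.08]
[ 0.72347664  1.62027331 -0.1898141 ]
```

Call:
{"op": "drive_tool", "data": {
  "rows": [
    [0.6, -0.002, 0.002, 0, 0],
    [1, -0.002, 0.002, 0, 0],
    [1, -0.002, 0.002, 0, 0],
    [1, -0.002, 0.002, 0, 0],
    [1, -0.05, 0, 0, 0],
    [1, -0.15, 0, 0, 0],
    [1, -0.3, 0, 0, 0],
    [1, -0.43, 0.02, 0, 0],
    [1, -0.5, 0.05, 0, 0],
    [1, -0.5, 0.05, 0, 0]
  ]
}}

```text
time_s: 14.15
tcp_pos: [0.5561, -0.2793, 0.1604]
ee_rot: [[0.01, -0.96, 0.281], [-0.003, 0.281, 0.96], [-1.0, -0.01, 0.0]]
ft_force: [0.4, -0.3, 0.6]
finger_gap: 0.0855
```

```bash
python3 - <<'E'
from h import *
delta([0.5643,-0.2827,0.0048])
p=read_camera('wrist');save(p,'w8')
sd=read_camera('side'); c=cv2.resize(sd['frame'][120:220,340:500],(640,400),interpolation=cv2.INTER_CUBIC); cv2.imwrite('pics/s8.png',c[:,:,::-1])
import pickle; pickle.dump({k:np.array(v) for k,v in p.items()},open('w8.pkl','wb'))
E
```

```text
t 14.15 tcp [ 0.5561 -0.2793  0.1604] rows [ 0.519  -0.0239 -0.0033] yaw -16.31 F [ 0.43 -0.26  0.63]
```

View pics/s8.png

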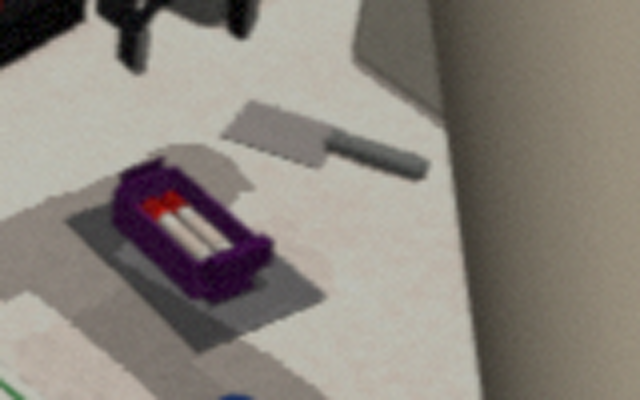

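View pics/w8.png

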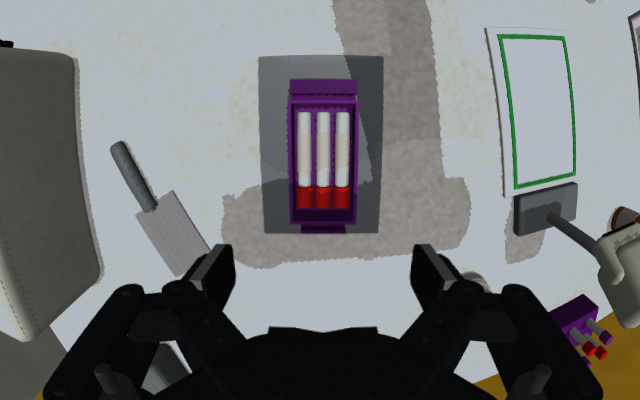

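Call:
{"op": "drive_tool", "data": {
  "rows": [
    [1, -0.1, 0.02, 0.05, 0],
    [1, -0.13, 0.05, 0.15, 0],
    [1, -0.13, 0.1, 0.3, 0],
    [1, -0.13, 0.14, 0.45, -0.03],
    [1, -0.13, 0.18, 0.6, -0.06],
    [1, -0.13, 0.22, 0.75, -0.09],
    [1, -0.13, 0.26, 0.88, -0.128],
    [1, -0.13, 0.26, 0.88, -0.128]
  ]
}}

```text
time_s: 15.05
tcp_pos: [0.5535, 0.0007, 0.193]
ee_rot: [[-0.0, -0.997, 0.078], [0.0, 0.078, 0.997], [-1.0, 0.0, 0.0]]
ft_force: [-0.1, -0.2, 0.4]
finger_gap: 0.0853
```

```bash
python3 - <<'E'
from h import *
delta([0.60,0.257,0.20])
E
```

```text
t 15.05 tcp [0.5535 0.0007 0.193 ] rows [-0.0231 -0.088   0.864 ] yaw -4.46 F [-0.06 -0.25  0.37]
```

Call:
{"op": "drive_tool", "data": {
  "rows": [
    [1, -0.02, 0, 0.12, 0],
    [1, -0.02, 0, 0.26, 0],
    [1, -0.02, 0, 0.4, 0],
    [1, -0.02, -0.03, 0.54, 0],
    [1, -0.02, -0.06, 0.68, 0],
    [1, -0.02, -0.088, 0.8, 0.004],
    [1, -0.02, -0.088, 0.864, 0.004],
    [1, -0.02, -0.088, 0.864, 0.004]
  ]
}}

```text
time_s: 15.85
tcp_pos: [0.5997, 0.2586, 0.1967]
ee_rot: [[-0.003, -0.997, 0.082], [-0.002, 0.082, 0.997], [-1.0, 0.003, -0.002]]
ft_force: [-0.0, 0.5, -0.5]
finger_gap: 0.0856
```

```bash
python3 - <<'E'
from h import *
import pickle
delta([0.558,0.2582,0.042])
p=read_camera('wrist');save(p,'w9'); pickle.dump({k:np.array(v) for k,v in p.items()},open('w9.pkl','wb'))
hsv=cv2.cvtColor(p['frame'],cv2.COLOR_RGB2HSV)
m=((hsv[:,:,0]>10)&(hsv[:,:,0]<30)&(hsv[:,:,1]>120)&(hsv[:,:,2]>30)); m[:5]=0;m[230:]=0;m[:,:230]=0;m[:,420:]=0
le=[];ri=[]
for y in range(50,170,15):
    xs=np.nonzero(m[y])[0]
    if len(xs): a=fonz(p,y,xs.min()-.5,.08);b=fonz(p,y,xs.max()+.5,.08); print(y,xs.min(),xs.max(),np.round(a,4),np.round(b,4))
for x in (315,330):
    yy=np.nonzero(m[:,x])[0]; print(x,yy.min(),yy.max(),fonz(p,yy.min()-.5,x,.091),fonz(p,yy.max()+.5,x,.088))
E
```

```text
t 15.85 tcp [0.5997 0.2586 0.1967] rows [ 0.5159  0.1369 -0.0118] yaw -4.71 F [-0.01  0.52 -0.48]
50 284 355 [0.4743 0.2362 0.08  ] [0.4794 0.2959 0.08  ]
65 284 355 [0.4874 0.2352 0.08  ] [0.4924 0.2948 0.08  ]
80 284 355 [0.5003 0.2342 0.08  ] [0.5053 0.2938 0.08  ]
95 283 355 [0.5129 0.2322 0.08  ] [0.518  0.2928 0.08  ]
110 283 355 [0.5256 0.2311 0.08  ] [0.5307 0.2918 0.08  ]
125 283 354 [0.5383 0.2299 0.08  ] [0.5433 0.2901 0.08  ]
140 283 354 [0.5509 0.2287 0.08  ] [0.556  0.2892 0.08  ]
155 284 354 [0.5638 0.2282 0.08  ] [0.5687 0.2884 0.08  ]
315 13 172 [0.44690456 0.2650218  0.091     ] [0.57972873 0.25400832 0.088     ]
330 13 172 [0.44789107 0.27701953 0.091     ] [0.58073059 0.26641376 0.088     ]
```

View pics/w9.png

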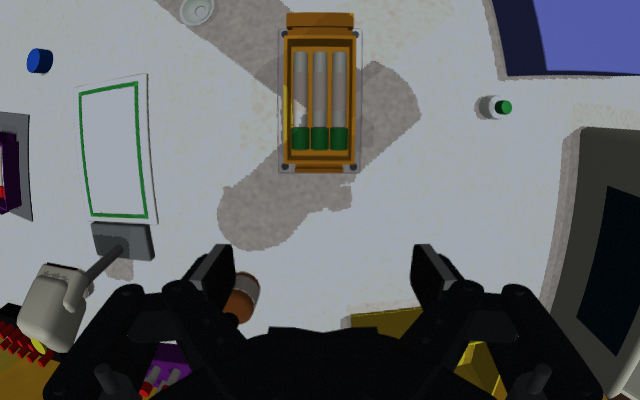

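Call:
{"op": "drive_tool", "data": {
  "rows": [
    [1, 0.12, 0.08, -0.011, 0],
    [1, 0.26, 0.146, -0.011, 0],
    [1, 0.36, 0.146, -0.011, 0],
    [1, 0.44, 0.146, -0.011, 0],
    [1, 0.49, 0.146, -0.011, 0],
    [1, 0.516, 0.146, -0.011, 0],
    [1, 0.516, 0.146, -0.011, 0],
    [0.3, 0.516, 0.146, -0.011, 0],
    [-1, 0.516, 0.146, -0.011, 0],
    [-1, 0.516, 0.146, -0.011, 0],
    [-1, 0.516, 0.146, -0.011, 0],
    [-1, 0.516, 0.146, -0.011, 0],
    [-1, 0.516, 0.146, -0.011, 0]
  ]
}}

```text
time_s: 17.2
tcp_pos: [0.5561, 0.2578, 0.0442]
ee_rot: [[-0.0, -0.997, 0.083], [-0.0, 0.083, 0.997], [-1.0, 0.0, -0.0]]
ft_force: [-0.0, -0.4, 6.8]
finger_gap: 0.0593
```

```bash
python3 -c "
from h import *
look('a1',scene=True,side=False)"
```

```text
17.2 [0.5561 0.2578 0.0442] [-0.03 -0.43  6.76] 0.0593 [-0.055  0.041 -0.067] yaw -4.76
```

View pics/a1.png

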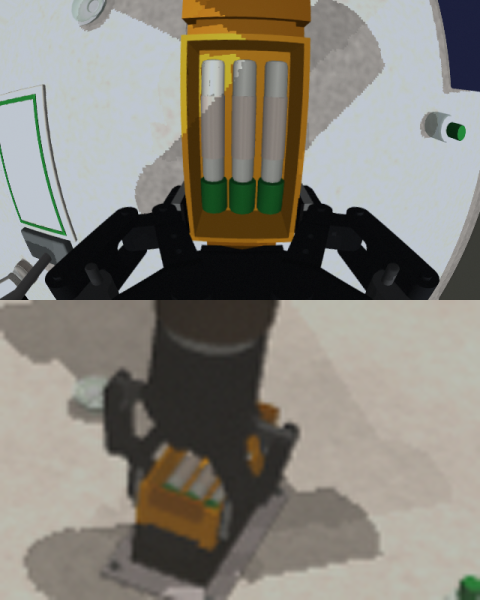

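Call:
{"op": "drive_tool", "data": {
  "rows": [
    [-1, -0.008, 0.002, 0, 0],
    [-1, -0.016, 0.004, 0, 0],
    [-1, -0.024, 0.007, 0, 0],
    [-1, -0.032, 0.01, 0, 0],
    [-1, -0.04, 0.013, 0, 0],
    [-1, -0.048, 0.016, 0, 0],
    [-1, -0.056, 0.019, 0, 0],
    [-1, -0.06, 0.02, 0, 0],
    [-1, -0.06, 0.02, 0, 0]
  ]
}}

```text
time_s: 18.2
tcp_pos: [0.5506, 0.2592, 0.0621]
ee_rot: [[0.001, -0.997, 0.084], [0.001, 0.084, 0.997], [-1.0, -0.001, 0.002]]
ft_force: [4.4, 3.0, -5.4]
finger_gap: 0.0594
```

```bash
python3 -c "
from h import *
look('a2',scene=True,side=False)"
```

```text
18.2 [0.5506 0.2592 0.0621] [ 4.42  3.   -5.4 ] 0.0594 [ 0.907 -1.762 -0.404] yaw -4.79
```

View pics/a2.png

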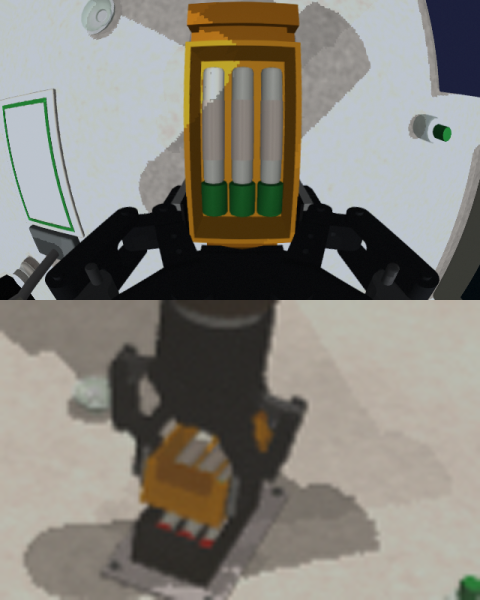

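Call:
{"op": "drive_tool", "data": {
  "rows": [
    [-1, 0.006, -0.005, 0, 0],
    [-1, 0.006, -0.015, 0, 0],
    [-1, 0.006, -0.03, 0, 0],
    [-1, 0.006, -0.045, 0, 0],
    [-1, 0.004, -0.06, 0, 0],
    [-1, 0.003, -0.075, 0, 0],
    [-1, 0.003, -0.08, 0, 0],
    [-1, 0.0, -0.08, 0, 0]
  ]
}}

```text
time_s: 19.1
tcp_pos: [0.5746, 0.2569, 0.062]
ee_rot: [[0.001, -0.996, 0.084], [0.001, 0.084, 0.996], [-1.0, -0.001, 0.001]]
ft_force: [-0.9, -0.5, -1.3]
finger_gap: 0.0593
```

```bash
python3 -c "
from h import *
look('a3',scene=True,side=False)"
```

```text
19.1 [0.5746 0.2569 0.062 ] [-0.9  -0.45 -1.3 ] 0.0593 [ 0.042 -0.081  0.046] yaw -4.82
```

View pics/a3.png

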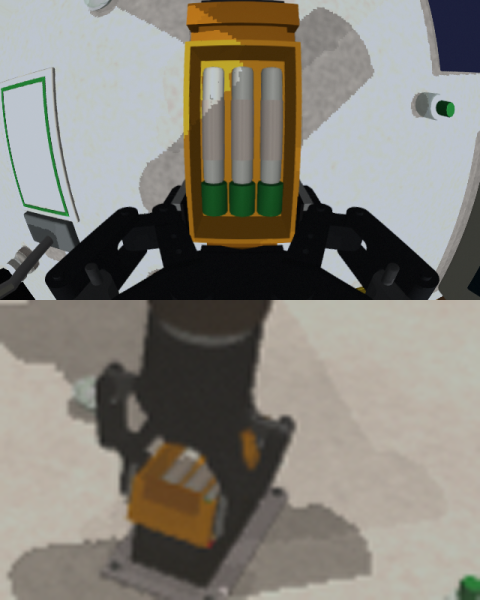

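Call:
{"op": "drive_tool", "data": {
  "rows": [
    [-1, -0.03, -0.008, 0, 0],
    [-1, -0.08, -0.01, 0, 0],
    [-1, -0.16, -0.01, 0, 0],
    [-1, -0.25, -0.01, -0.02, 0],
    [-1, -0.32, -0.005, -0.08, 0],
    [-1, -0.35, 0, -0.2, 0],
    [-1, -0.35, 0, -0.33, 0],
    [-1, -0.35, 0, -0.46, 0],
    [-1, -0.35, 0, -0.59, 0.002],
    [-1, -0.33, 0, -0.72, 0.004],
    [-1, -0.3, 0, -0.82, 0.004],
    [-1, -0.27, 0, -0.86, 0.004],
    [-1, -0.27, 0, -0.86, 0.004]
  ]
}}

```text
time_s: 20.5
tcp_pos: [0.5518, -0.0016, 0.1421]
ee_rot: [[-0.001, -0.996, 0.092], [0.001, 0.092, 0.996], [-1.0, 0.001, 0.001]]
ft_force: [0.2, -0.0, -2.2]
finger_gap: 0.0594
```

```bash
python3 - <<'E'
from h import *
import pickle
delta([0.5818,-0.0176,0.03])
p=read_camera('wrist');save(p,'w10'); pickle.dump({k:np.array(v) for k,v in p.items()},open('w10.pkl','wb'))
sd=read_camera('side'); c=cv2.resize(sd['frame'][130:270,240:464],(640,400),interpolation=cv2.INTER_CUBIC); cv2.imwrite('pics/s10.png',c[:,:,::-1])
E
```

```text
t 20.5 tcp [ 0.5518 -0.0016  0.1421] rows [ 0.3734 -0.1049 -0.0443] yaw -5.3 F [ 0.22 -0.   -2.15]
```

View pics/s10.png

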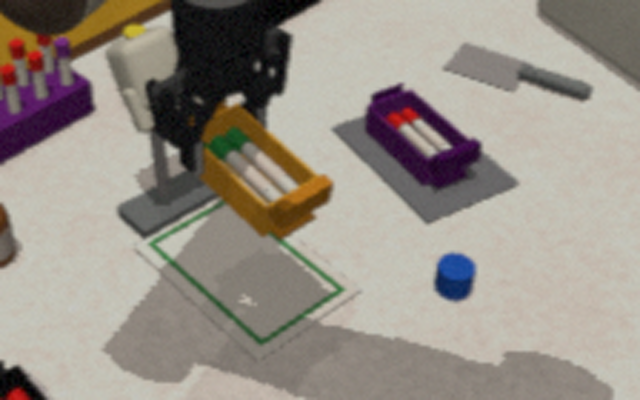

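View pics/w10.png

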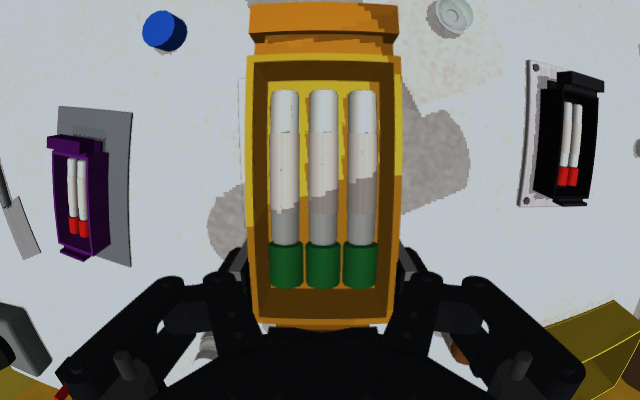

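Call:
{"op": "drive_tool", "data": {
  "rows": [
    [-1, 0.03, -0.04, -0.02, 0],
    [-1, 0.08, -0.09, -0.04, 0],
    [-1, 0.15, -0.105, -0.044, 0],
    [-1, 0.23, -0.105, -0.044, 0],
    [-1, 0.3, -0.105, -0.044, 0],
    [-1, 0.34, -0.105, -0.044, 0],
    [-1, 0.36, -0.105, -0.044, 0],
    [-1, 0.36, -0.105, -0.044, 0]
  ]
}}

```text
time_s: 21.4
tcp_pos: [0.5839, -0.0152, 0.0347]
ee_rot: [[0.001, -0.996, 0.089], [0.001, 0.089, 0.996], [-1.0, -0.001, 0.001]]
ft_force: [-0.7, 0.5, -1.5]
finger_gap: 0.0593
```

```bash
python3 - <<'E'
from h import *
import pickle
delta([0.5818,-0.0176,0.0068])
p=read_camera('wrist');save(p,'w11'); pickle.dump({k:np.array(v) for k,v in p.items()},open('w11.pkl','wb'))
sd=read_camera('side'); c=cv2.resize(sd['frame'][150:270,250:442],(640,400),interpolation=cv2.INTER_CUBIC); cv2.imwrite('pics/s11.png',c[:,:,::-1])
E
```

```text
t 21.4 tcp [ 0.5839 -0.0152  0.0347] rows [ 0.0931  0.0063 -0.0087] yaw -5.09 F [-0.67  0.52 -1.54]
```

View pics/s11.png

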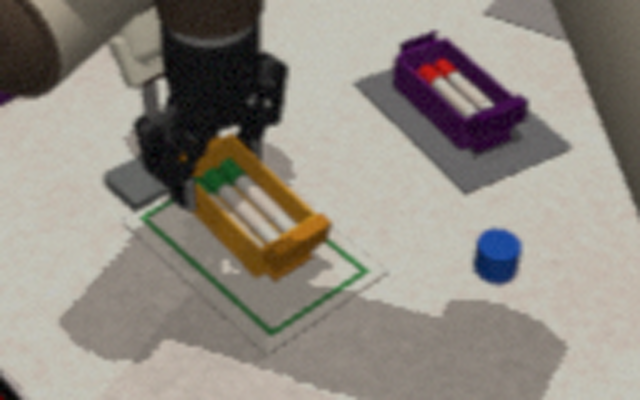

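View pics/w11.png

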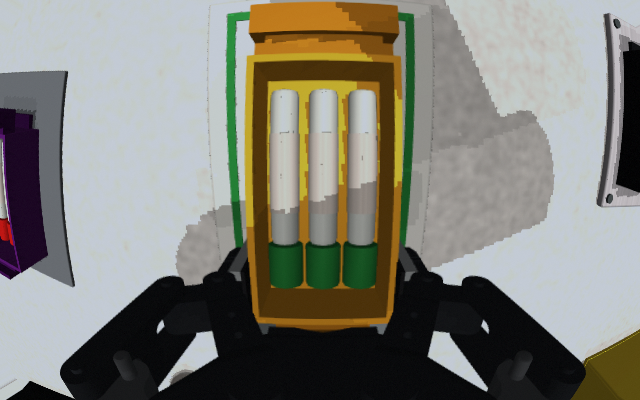

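Call:
{"op": "drive_tool", "data": {
  "rows": [
    [-1, 0.015, 0.006, -0.008, 0],
    [-1, 0.03, 0.008, -0.008, 0],
    [-1, 0.042, 0.008, -0.008, 0],
    [-1, 0.052, 0.007, -0.008, 0],
    [-1, 0.06, 0.006, -0.008, 0],
    [-1, 0.068, 0.005, -0.008, 0],
    [-1, 0.076, 0.004, -0.008, 0],
    [-1, 0.084, 0.003, -0.008, 0],
    [-1, 0.088, 0.003, -0.008, 0],
    [-1, 0.088, 0.003, -0.008, 0]
  ]
}}

```text
time_s: 22.5
tcp_pos: [0.5857, -0.0173, 0.0112]
ee_rot: [[0.008, -0.996, 0.088], [0.002, 0.088, 0.996], [-1.0, -0.007, 0.002]]
ft_force: [0.9, -0.7, 5.0]
finger_gap: 0.0594
```

```bash
python3 - <<'E'
from h import *
delta([0.5818,-0.0176,0.0068])
E
```

```text
t 22.5 tcp [ 0.5857 -0.0173  0.0112] rows [ 0.0147  0.013  -0.0021] yaw -5.03 F [ 0.88 -0.75  4.99]
```

Call:
{"op": "drive_tool", "data": {
  "rows": [
    [-1, 0.004, 0.004, -0.002, 0.001],
    [-1, 0.008, 0.007, -0.002, 0.002],
    [-1, 0.012, 0.01, -0.002, 0.002],
    [-1, 0.016, 0.01, -0.002, 0.002],
    [-1, 0.019, 0.01, -0.002, 0.002],
    [-1, 0.019, 0.01, -0.002, 0.002]
  ]
}}

```text
time_s: 23.1
tcp_pos: [0.5866, -0.0173, 0.008]
ee_rot: [[0.015, -0.996, 0.088], [0.002, 0.088, 0.996], [-1.0, -0.015, 0.003]]
ft_force: [3.7, -1.4, 6.3]
finger_gap: 0.059
```

```bash
python3 - <<'E'
from h import *
delta([0.5818,-0.0176,0.0068])
p=read_camera('wrist');save(p,'w12')
sd=read_camera('side'); c=cv2.resize(sd['frame'][150:270,250:442],(640,400),interpolation=cv2.INTER_CUBIC); cv2.imwrite('pics/s12.png',c[:,:,::-1])
E
```

```text
t 23.1 tcp [ 0.5866 -0.0173  0.008 ] rows [ 0.0037  0.0161 -0.0023] yaw -5.06 F [ 3.67 -1.37  6.32]
```

View pics/s12.png

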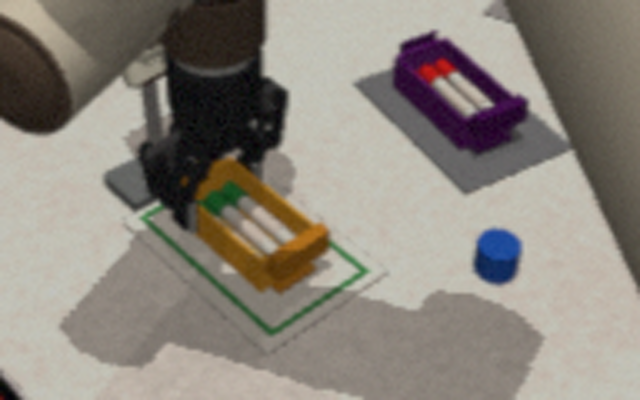

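View pics/w12.png

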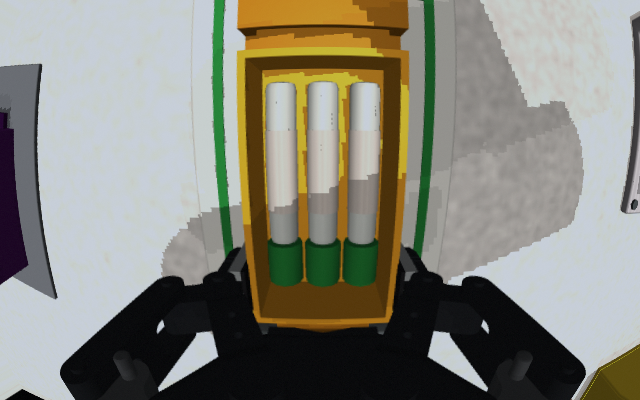

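Call:
{"op": "drive_tool", "data": {
  "rows": [
    [-1, 0.004, 0, -0.002, 0],
    [-1, 0.007, 0, -0.002, 0],
    [-1, 0.009, 0, -0.002, 0],
    [-1, 0.009, 0, -0.002, 0]
  ]
}}

```text
time_s: 23.6
tcp_pos: [0.5877, -0.0178, 0.0064]
ee_rot: [[0.017, -0.996, 0.088], [0.001, 0.088, 0.996], [-1.0, -0.017, 0.003]]
ft_force: [-0.4, 0.2, 6.8]
finger_gap: 0.0591
```

```bash
python3 - <<'E'
from h import *
delta([0.5818,-0.0176,0.0068]); print(sense()['ee_rot'])
E
```

```text
t 23.6 tcp [ 0.5877 -0.0178  0.0064] rows [-0.0015  0.0195 -0.0012] yaw -5.02 F [-0.39  0.18  6.79]
[[ 0.0173542  -0.99601094  0.08752734]
 [ 0.00146513  0.08756576  0.99615766]
 [-0.99984833 -0.01715928  0.00297892]]
```

Call:
{"op": "drive_tool", "data": {
  "rows": [
    [-1, 0.004, 0.001, 0, 0],
    [-1, 0.006, 0.001, 0, 0],
    [-1, 0.006, 0.001, 0, 0]
  ]
}}

```text
time_s: 23.9
tcp_pos: [0.5877, -0.0177, 0.0063]
ee_rot: [[0.018, -0.996, 0.087], [0.001, 0.087, 0.996], [-1.0, -0.017, 0.002]]
ft_force: [-2.1, 1.0, 10.6]
finger_gap: 0.0596
```

```bash
python3 - <<'E'
from h import *
delta([0.5818,-0.0176,0.0068]); print(sense()['wrist_torque'])
E
```

```text
t 23.9 tcp [ 0.5877 -0.0177  0.0063] rows [-0.0019  0.0196 -0.0012] yaw -5.0 F [-2.09  0.96 10.63]
[ 0.08600726  1.43862048 -0.23532909]
```

Call:
{"op": "drive_tool", "data": {
  "rows": [
    [0.6, -0.004, 0, 0, 0],
    [1, -0.004, 0, 0, 0],
    [1, -0.004, 0, 0, 0],
    [1, -0.006, 0, 0, 0],
    [1, -0.06, 0, 0, 0],
    [1, -0.16, 0.01, 0, 0],
    [1, -0.3, 0.02, 0, 0],
    [1, -0.43, 0.03, 0, 0],
    [1, -0.55, 0.03, 0, 0],
    [1, -0.55, 0.03, 0, 0]
  ]
}}

```text
time_s: 24.9
tcp_pos: [0.5791, -0.0168, 0.1772]
ee_rot: [[0.03, -0.996, 0.086], [0.002, 0.086, 0.996], [-1.0, -0.029, 0.005]]
ft_force: [0.6, 0.1, 0.4]
finger_gap: 0.0856
```

```bash
python3 - <<'E'
from h import *
import pickle
delta([0.5643,-0.2827,0.0048])
p=read_camera('wrist');save(p,'w13')
sd=read_camera('side'); c=cv2.resize(sd['frame'][150:270,250:442],(640,400),interpolation=cv2.INTER_CUBIC); cv2.imwrite('pics/s13.png',c[:,:,::-1])
pickle.dump({k:np.array(v) for k,v in p.items()},open('w13.pkl','wb'))
E
```

```text
t 24.9 tcp [ 0.5791 -0.0168  0.1772] rows [ 0.5711 -0.0101 -0.89  ] yaw -4.94 F [0.61 0.11 0.41]
```

View pics/s13.png

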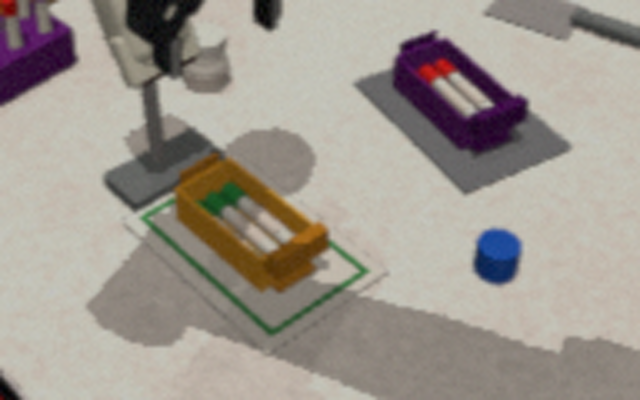

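View pics/w13.png

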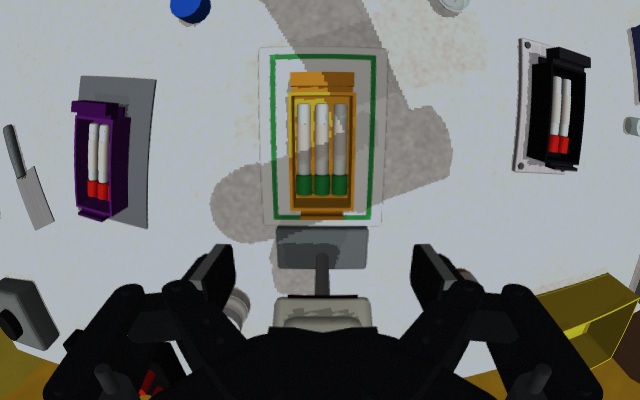

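```bash
python3 - <<'E'
from h import *
import pickle
p=pickle.load(open('w13.pkl','rb')); print(np.round(p['world_from_camera'],3))
f=p['frame']; hsv=cv2.cvtColor(f,cv2.COLOR_RGB2HSV)
m=((hsv[:,:,0]>10)&(hsv[:,:,0]<30)&(hsv[:,:,1]>120)&(hsv[:,:,2]>30)); m[:60]=0;m[225:]=0;m[:,:270]=0;m[:,370:]=0
for x in (310,323,336):
    yy=np.nonzero(m[:,x])[0]; a=fonz(p,yy.min()-.5,x,.053);b=fonz(p,yy.max()+.5,x,.05);print(x,yy.min(),yy.max(),np.round(a,4),np.round(b,4),np.round((a+b)/2,4))
L=[];Rr=[]
for y in range(105,205,10):
    xs=np.nonzero(m[y])[0];a=fonz(p,y,xs.min()-.5,.042);b=fonz(p,y,xs.max()+.5,.042);L.append(a);Rr.append(b)
L=np.array(L);Rr=np.array(Rr);print('yaw',[np.degrees(np.arctan(np.polyfit(e[:,0],e[:,1],1)[0])) for e in (L,Rr)], 'mid y at x',((L+Rr)/2)[[0,5,-1]], np.mean(np.linalg.norm(L-Rr,axis=1)))
fi=f.astype(int);g=(fi[:,:,1]>fi[:,:,0]+35)&(fi[:,:,1]>fi[:,:,2]+20); g[:45]=0;g[225:]=0;g[:,:265]=0;g[:,390:]=0; g[150:200,290:355]=0
ys,xs=np.nonzero(g);pts=np.array([fonz(p,y,x,0.006)[:2] for y,x in zip(ys,xs)]);print('bay',cv2.minAreaRect((pts*1000).astype(np.float32)))
E
```

```text
[[ 0.085  0.952  0.295  0.507]
 [ 0.996 -0.082 -0.022 -0.011]
 [ 0.004  0.296 -0.955  0.319]
 [ 0.     0.     0.     1.   ]]
310 72 219 [ 0.4782 -0.0179  0.053 ] [ 0.6108 -0.0303  0.05  ] [ 0.5445 -0.0241  0.0515]
323 72 219 [ 0.4792 -0.007   0.053 ] [ 0.6119 -0.0183  0.05  ] [ 0.5455 -0.0126  0.0515]
336 72 219 [0.48   0.0039 0.053 ] [ 0.6129 -0.0062  0.05  ] [ 0.5465 -0.0012  0.0515]
yaw [np.float64(-4.724008617751294), np.float64(-5.239401758550954)] mid y at x [[ 0.50752037 -0.01070524  0.042     ]
 [ 0.55265882 -0.01456552  0.042     ]
 [ 0.59041057 -0.01780485  0.042     ]] 0.06009298607234411
bay ((541.9142456054688, -13.027053833007812), (105.3540267944336, 173.3807830810547), 84.85357666015625)
```

```bash
python3 -c "
from h import *
delta([0.595,0.257,0.17])"
```

```text
t 25.0 tcp [ 0.5759 -0.017   0.1718] rows [0.0088 0.0167 0.9152] yaw -5.02 F [-0.62 -0.23 -0.46]
```

Call:
{"op": "drive_tool", "data": {
  "rows": [
    [1, -0.03, 0.017, 0.08, 0],
    [1, -0.03, 0.017, 0.2, 0],
    [1, -0.03, 0.017, 0.34, 0],
    [1, -0.03, 0.017, 0.48, 0],
    [1, -0.03, 0.017, 0.62, 0],
    [1, -0.01, 0.017, 0.76, 0],
    [1, 0, 0.017, 0.86, 0],
    [1, 0.008, 0.017, 0.915, 0],
    [1, 0.008, 0.017, 0.915, 0],
    [1, 0.008, 0.017, 0.915, 0]
  ]
}}

```text
time_s: 26.0
tcp_pos: [0.5944, 0.2562, 0.1689]
ee_rot: [[0.017, -0.996, 0.088], [0.0, 0.088, 0.996], [-1.0, -0.017, 0.002]]
ft_force: [-0.2, -0.2, -0.0]
finger_gap: 0.0855
```

```bash
python3 - <<'E'
from h import *
import pickle
delta([0.595,0.257,0.17])
p=read_camera('wrist');save(p,'w14');pickle.dump({k:np.array(v) for k,v in p.items()},open('w14.pkl','wb'))
print(np.round(sense()['ee_rot'],3).tolist())
c=cv2.resize(p['frame'][0:200,230:430],(600,600),interpolation=cv2.INTER_CUBIC);cv2.imwrite('pics/w14c.png',c[:,:,::-1])
for l in ('base_rim','base_hook','base_keeper'): print(l,mk(l,p))
E
```

```text
t 26.0 tcp [0.5944 0.2562 0.1689] rows [-0.0036 -0.002   0.0029] yaw -5.03 F [-0.22 -0.15 -0.01]
[[0.018, -0.996, 0.088], [0.001, 0.088, 0.996], [-1.0, -0.018, 0.002]]
base_rim (95.8, 322.30400000000003, 0.89)
base_hook (28.12, 323.392, 0.7)
base_keeper (173.8, 318.20799999999997, 0.63)
```

View pics/w14c.png

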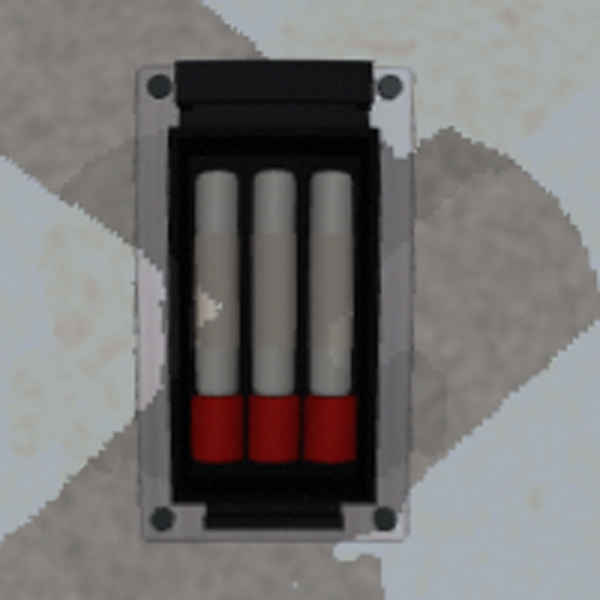

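```bash
python3 - <<'E'
from h import *
import pickle
p=pickle.load(open('w14.pkl','rb')); g=cv2.cvtColor(p['frame'],cv2.COLOR_RGB2GRAY)
m=g<55; m[:15]=0;m[185:]=0;m[:,:270]=0;m[:,375:]=0
for x in (310,318,326,335):
    yy=np.nonzero(m[:,x])[0]; a=fonz(p,yy.min()-.5,x,.055);b=fonz(p,yy.max()+.5,x,.052);print(x,yy.min(),yy.max(),np.round(a,4),np.round(b,4),np.round((a+b)/2,4),np.linalg.norm(a-b))
L=[];R=[]
for y in range(55,155,8):
    xs=np.nonzero(m[y])[0];a=fonz(p,y,xs.min()-.5,.044);b=fonz(p,y,xs.max()+.5,.044);L.append(a);R.append(b)
L=np.array(L);R=np.array(R);print([np.polyfit(e[:,0],e[:,1],1) for e in (L,R)],np.polyfit((L+R)[:,0]/2,(L+R)[:,1]/2,1),np.linalg.norm(L-R,axis=1))
print('hook cols row 25',np.nonzero(m[25])[0][[0,-1]], [np.round(fonz(p,25,c,.055),4) for c in np.nonzero(m[25])[0][[0,-1]]])
print('keeper cols row174',np.nonzero(m[174])[0][[0,-1]], [np.round(fonz(p,174,c,.052),4) for c in np.nonzero(m[174])[0][[0,-1]]])
# lip front edge approx row 102/3=34..; end wall
for r in (34,37,43): print(r,fonz(p,r,322,.055),fonz(p,r,322,.044))
print(fonz(p,95.8,322.3,.044),fonz(p,28.1,323.4,.044),fonz(p,173.8,318.2,.052))
E
```

```text
310 20 175 [0.448 0.259 0.055] [0.5804 0.2471 0.052 ] [0.5142 0.2531 0.0535] 0.1329937027064085
318 20 175 [0.4487 0.2656 0.055 ] [0.581  0.2539 0.052 ] [0.5148 0.2597 0.0535] 0.1329335389671222
326 20 175 [0.4492 0.2721 0.055 ] [0.5816 0.2607 0.052 ] [0.5154 0.2664 0.0535] 0.13293235503523612
335 20 175 [0.4498 0.2794 0.055 ] [0.5823 0.2684 0.052 ] [0.516  0.2739 0.0535] 0.1330015237204051
[array([-0.0863092 ,  0.27631817]), array([-0.09617304,  0.34187447])] [-0.09123999  0.30908276] [0.06035496 0.06033857 0.06034956 0.06038771 0.0604529  0.0605451
 0.06066436 0.05994818 0.0601196  0.06031836 0.05967207 0.05992313
 0.05932414]
hook cols row 25 [282 353] [array([0.4502, 0.2358, 0.055 ]), array([0.4556, 0.2937, 0.055 ])]
keeper cols row174 [281 360] [array([0.5769, 0.2223, 0.052 ]), array([0.5828, 0.29  , 0.052 ])]
34 [0.46179281 0.26770356 0.055     ] [0.45910554 0.267928   0.044     ]
37 [0.46441183 0.26747665 0.055     ] [0.46183683 0.26769136 0.044     ]
43 [0.46961475 0.26702581 0.055     ] [0.46726278 0.2672212  0.044     ]
[0.51358437 0.26345928 0.044     ] [0.45379773 0.26958232 0.044     ] [0.57957195 0.25420709 0.052     ]
```

```bash
python3 - <<'E'
from h import *
import pickle
p=pickle.load(open('w8.pkl','rb')); hsv=cv2.cvtColor(p['frame'],cv2.COLOR_RGB2HSV)
m=((hsv[:,:,0]>125)&(hsv[:,:,0]<160)&(hsv[:,:,1]>80)&(hsv[:,:,2]<150)); m[:60]=0;m[240:]=0;m[:,:270]=0;m[:,375:]=0
for x in (310,323,336):
    yy=np.nonzero(m[:,x])[0]; a=fonz(p,yy.min()-.5,x,.051);b=fonz(p,yy.max()+.5,x,.048);print(x,yy.min(),yy.max(),np.round((a+b)/2,4),np.linalg.norm(a-b))
L=[];R=[]
for y in range(110,215,10):
    xs=np.nonzero(m[y])[0];L.append(fonz(p,y,xs.min()-.5,.04));R.append(fonz(p,y,xs.max()+.5,.04))
L=np.array(L);R=np.array(R);k=np.polyfit((L+R)[:,0]/2,(L+R)[:,1]/2,1);print(k,np.degrees(np.arctan(k[0])),np.linalg.norm(L-R,axis=1).round(4), 'y at .529',np.polyval(k,.529))
delta([0.57,-0.02,0.2])
E
```

```text
310 79 232 [ 0.5252 -0.2811  0.0495] 0.1325394459804834
323 79 232 [ 0.5283 -0.2705  0.0495] 0.13246127403448396
336 79 232 [ 0.5313 -0.2599  0.0495] 0.13254553458216126
[-0.29108251 -0.11694062] -16.229354384540834 [0.0616 0.0609 0.0603 0.0606 0.0601 0.0604 0.0609 0.0604 0.061  0.0606
 0.0603] y at .529 -0.2709232665279497
t 26.2 tcp [0.595  0.2557 0.1705] rows [-1.015e-01 -7.000e-04 -9.223e-01] yaw -5.1 F [0.36 1.12 0.77]
```

Call:
{"op": "drive_tool", "data": {
  "rows": [
    [1, -0.05, 0, -0.08, 0],
    [1, -0.1, 0, -0.2, 0],
    [1, -0.1, 0, -0.34, 0.02],
    [1, -0.1, 0, -0.48, 0.05],
    [1, -0.1, 0, -0.62, 0.08],
    [1, -0.1, 0, -0.76, 0.1],
    [1, -0.1, 0, -0.88, 0.124],
    [1, -0.1, 0, -0.922, 0.124]
  ]
}}

```text
time_s: 27.0
tcp_pos: [0.5688, -0.0235, 0.2001]
ee_rot: [[0.02, -0.958, 0.284], [0.002, 0.285, 0.959], [-1.0, -0.018, 0.007]]
ft_force: [-0.6, 0.3, -0.1]
finger_gap: 0.0852
```

```bash
python3 - <<'E'
from h import *
delta([0.5333,-0.2722,0.004])
E
```

```text
t 27.0 tcp [ 0.5688 -0.0235  0.2001] rows [ 0.6499 -0.1106 -0.8331] yaw -16.54 F [-0.6  0.3 -0.1]
```

Call:
{"op": "drive_tool", "data": {
  "rows": [
    [1, 0.05, -0.015, -0.1, 0],
    [1, 0.1, -0.03, -0.23, 0],
    [1, 0.15, -0.05, -0.36, 0],
    [1, 0.2, -0.07, -0.5, 0],
    [1, 0.22, -0.085, -0.63, 0],
    [1, 0.24, -0.1, -0.75, 0],
    [1, 0.28, -0.11, -0.83, 0],
    [1, 0.35, -0.111, -0.833, 0],
    [1, 0.42, -0.111, -0.833, 0]
  ]
}}

```text
time_s: 27.9
tcp_pos: [0.5321, -0.2736, 0.0729]
ee_rot: [[0.022, -0.958, 0.286], [0.001, 0.286, 0.958], [-1.0, -0.02, 0.007]]
ft_force: [-0.2, -0.1, 0.7]
finger_gap: 0.0852
```

```bash
python3 - <<'E'
from h import *
delta([0.5333,-0.2722,0.003])
p=read_camera('wrist');save(p,'w15')
E
```

```text
t 27.9 tcp [ 0.5321 -0.2736  0.0729] rows [0.2329 0.0023 0.004 ] yaw -16.65 F [-0.2  -0.05  0.74]
```

View pics/w15.png

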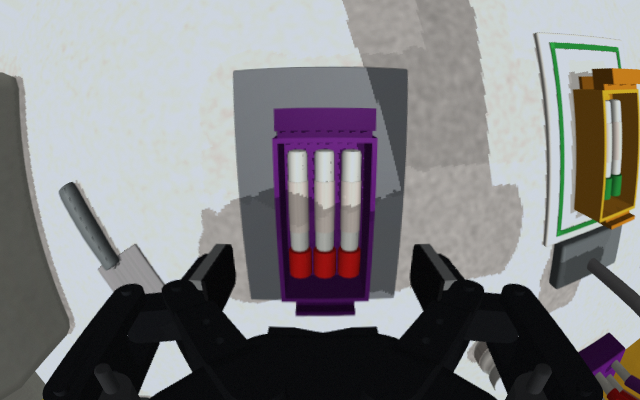

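Call:
{"op": "drive_tool", "data": {
  "rows": [
    [1, 0.07, 0.002, 0.004, -0.003],
    [1, 0.14, 0.002, 0.004, -0.003],
    [1, 0.19, 0.002, 0.004, -0.003],
    [1, 0.22, 0.002, 0.004, -0.003],
    [1, 0.233, 0.002, 0.004, -0.003],
    [1, 0.233, 0.002, 0.004, -0.003],
    [0.3, 0.233, 0.002, 0.004, -0.003],
    [-1, 0.233, 0.002, 0.004, -0.003],
    [-1, 0.233, 0.002, 0.004, -0.003],
    [-1, 0.233, 0.002, 0.004, -0.003],
    [-1, 0.233, 0.002, 0.004, -0.003],
    [-1, 0.233, 0.002, 0.004, -0.003]
  ]
}}

```text
time_s: 29.15
tcp_pos: [0.5313, -0.2708, 0.0001]
ee_rot: [[0.016, -0.959, 0.282], [0.003, 0.282, 0.959], [-1.0, -0.015, 0.008]]
ft_force: [0.2, 1.4, 6.1]
finger_gap: 0.0592
```

```bash
python3 - <<'E'
from h import *
delta([0.5333,-0.2722,0.003]); print(sense()['finger_gap'],np.round(sense()['ee_rot'],3).tolist())
p=read_camera('wrist');save(p,'w16')
E
```

```text
t 29.15 tcp [ 5.313e-01 -2.708e-01  1.000e-04] rows [-0.0094 -0.0077 -0.0026] yaw -16.37 F [0.17 1.4  6.14]
0.05923971409734845 [[0.016, -0.959, 0.282], [0.003, 0.282, 0.959], [-1.0, -0.015, 0.008]]
```

View pics/w16.png

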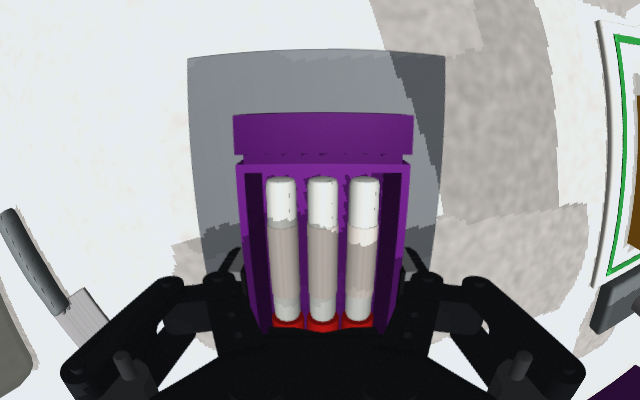

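Call:
{"op": "drive_tool", "data": {
  "rows": [
    [0.5, -0.004, 0, 0, 0],
    [0.8, -0.013, -0.004, 0, 0],
    [0.8, -0.013, -0.004, 0, 0],
    [0.8, -0.013, -0.004, 0, 0],
    [0.3, -0.013, -0.004, 0, 0],
    [-1, -0.013, -0.004, 0, 0],
    [-1, -0.013, -0.004, 0, 0],
    [-1, -0.013, -0.004, 0, 0],
    [-1, -0.013, -0.004, 0, 0]
  ]
}}

```text
time_s: 30.1
tcp_pos: [0.5326, -0.2711, 0.0041]
ee_rot: [[0.017, -0.959, 0.282], [0.003, 0.282, 0.959], [-1.0, -0.015, 0.008]]
ft_force: [-0.4, 1.0, 0.5]
finger_gap: 0.0592
```

```bash
python3 - <<'E'
from h import *
delta([0.5313,-0.2708,0.15]); print(sense()['finger_gap'],np.round(sense()['ee_rot'],3).tolist())
p=read_camera('wrist');save(p,'w17')
E
```

```text
t 30.1 tcp [ 0.5326 -0.2711  0.0041] rows [-0.4862 -0.003   0.0036] yaw -16.37 F [-0.43  1.04  0.5 ]
0.05920517837007651 [[0.017, -0.959, 0.282], [0.003, 0.282, 0.959], [-1.0, -0.015, 0.008]]
```

View pics/w17.png

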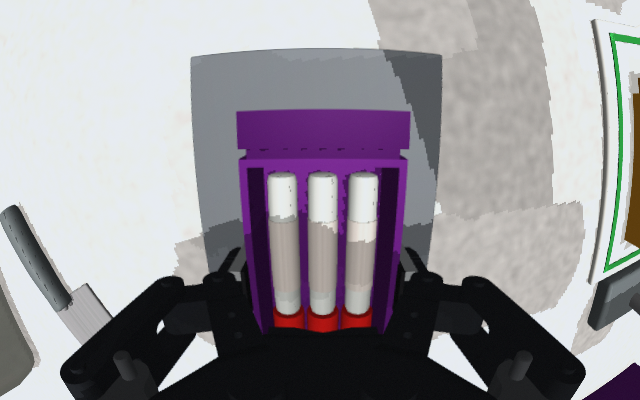

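```bash
python3 - <<'E'
from h import *
delta([0.50,-0.01,0.18])
E
```

```text
t 30.15 tcp [ 0.5326 -0.2711  0.0041] rows [-0.5851  0.3406  0.8091] yaw -16.37 F [0.18 0.93 0.96]
```

Call:
{"op": "drive_tool", "data": {
  "rows": [
    [-1, -0.05, 0, 0, 0],
    [-1, -0.15, 0, 0, 0],
    [-1, -0.28, 0.01, 0.02, 0],
    [-1, -0.4, 0.04, 0.08, 0],
    [-1, -0.5, 0.08, 0.18, -0.02],
    [-1, -0.57, 0.13, 0.3, -0.04],
    [-1, -0.585, 0.18, 0.43, -0.06],
    [-1, -0.585, 0.23, 0.56, -0.08],
    [-1, -0.585, 0.28, 0.68, -0.1],
    [-1, -0.585, 0.32, 0.77, -0.125],
    [-1, -0.585, 0.34, 0.809, -0.125]
  ]
}}

```text
time_s: 31.25
tcp_pos: [0.4992, -0.0082, 0.1795]
ee_rot: [[0.015, -0.996, 0.087], [0.004, 0.087, 0.996], [-1.0, -0.015, 0.005]]
ft_force: [1.0, -0.5, -0.9]
finger_gap: 0.0589
```

```bash
python3 - <<'E'
from h import *
delta([0.41,0.2716,0.15]); print(sense()['finger_gap'],np.round(sense()['ee_rot'],3).tolist())
p=read_camera('wrist');save(p,'w18')
E
```

```text
t 31.25 tcp [ 0.4992 -0.0082  0.1795] rows [0.0969 0.3785 0.9028] yaw -4.98 F [ 1.   -0.54 -0.91]
0.05891090582381995 [[0.015, -0.996, 0.087], [0.004, 0.087, 0.996], [-1.0, -0.015, 0.005]]
```

View pics/w18.png

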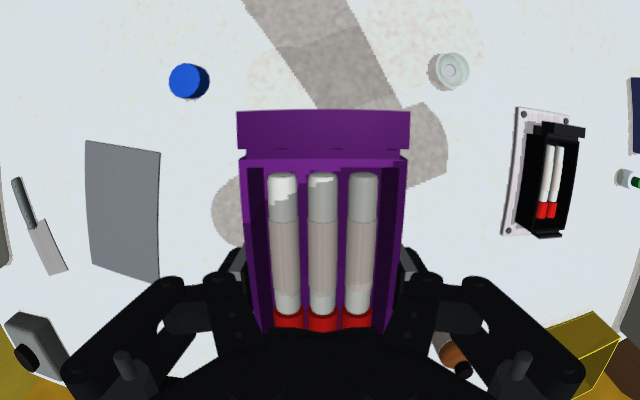

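```bash
python3 - <<'E'
from h import *
delta([0.403,0.2722,0.085])
E
```

```text
t 31.3 tcp [ 0.4992 -0.0078  0.1795] rows [0.3135 0.4055 0.9001] yaw -5.0 F [ 0.06  0.43 -1.61]
```

Call:
{"op": "drive_tool", "data": {
  "rows": [
    [-1, 0.0, 0.06, 0.1, 0],
    [-1, 0.0, 0.12, 0.22, 0],
    [-1, 0.0, 0.18, 0.35, 0],
    [-1, 0.02, 0.24, 0.48, 0],
    [-1, 0.05, 0.3, 0.61, 0],
    [-1, 0.1, 0.35, 0.73, 0],
    [-1, 0.16, 0.39, 0.83, 0],
    [-1, 0.22, 0.405, 0.89, 0],
    [-1, 0.28, 0.405, 0.9, 0],
    [-1, 0.313, 0.405, 0.9, 0],
    [-1, 0.313, 0.405, 0.9, 0]
  ]
}}

```text
time_s: 32.4
tcp_pos: [0.4026, 0.2705, 0.0836]
ee_rot: [[0.013, -0.996, 0.089], [0.0, 0.089, 0.996], [-1.0, -0.013, 0.001]]
ft_force: [0.0, 0.1, -1.4]
finger_gap: 0.0589
```

```bash
python3 - <<'E'
from h import *
delta([0.403,0.2722,0.053])
look('h1',scene=True)
E
```

```text
t 32.4 tcp [0.4026 0.2705 0.0836] rows [0.1018 0.0006 0.0056] yaw -5.09 F [ 0.03  0.07 -1.41]
32.4 [0.4026 0.2705 0.0836] [ 0.03  0.07 -1.41] 0.0589 [-0.059 -0.004 -0.036] yaw -5.09
```

View pics/h1.png

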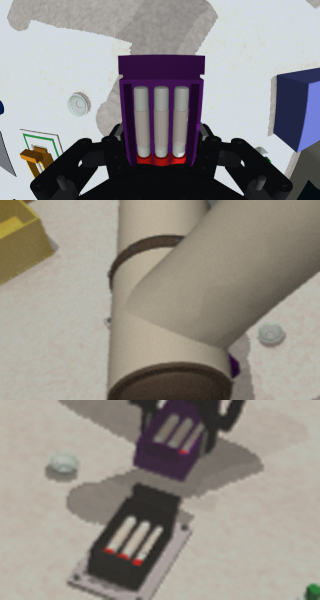

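Call:
{"op": "drive_tool", "data": {
  "rows": [
    [-1, 0.03, 0, 0.004, 0],
    [-1, 0.06, 0, 0.004, 0],
    [-1, 0.08, 0, 0.004, 0],
    [-1, 0.09, 0, 0.004, 0],
    [-1, 0.098, 0, 0.004, 0],
    [-1, 0.106, 0, 0.004, 0],
    [-1, 0.112, 0, 0.004, 0],
    [-1, 0.112, 0, 0.004, 0]
  ]
}}

```text
time_s: 33.35
tcp_pos: [0.4042, 0.2733, 0.054]
ee_rot: [[0.017, -0.996, 0.088], [0.004, 0.088, 0.996], [-1.0, -0.016, 0.006]]
ft_force: [-6.3, -1.1, 12.5]
finger_gap: 0.0593
```

```bash
python3 - <<'E'
from h import *
delta([0.403,0.2722,0.047])
look('h2',side=False,scene=True)
E
```

```text
t 33.35 tcp [0.4042 0.2733 0.054 ] rows [ 0.0232  0.0042 -0.0041] yaw -5.03 F [-6.3  -1.13 12.45]
33.35 [0.4042 0.2733 0.054 ] [-6.3  -1.13 12.45] 0.0593 [-0.559  1.328 -0.074] yaw -5.03
```

View pics/h2.png

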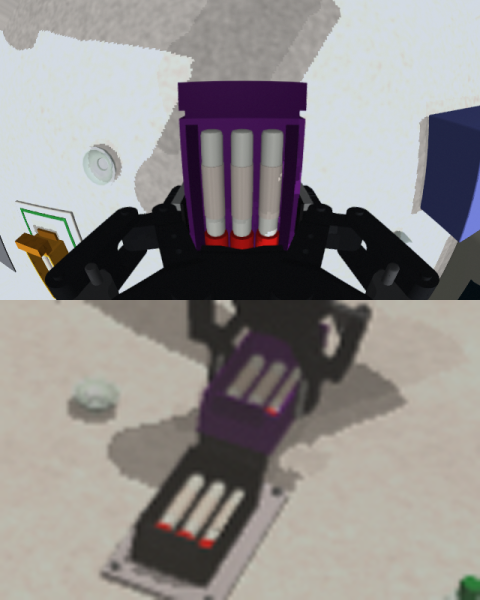

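Call:
{"op": "drive_tool", "data": {
  "rows": [
    [-1, 0.016, 0, 0, 0],
    [-1, 0.022, 0, 0, 0],
    [-1, 0.028, 0, 0, 0],
    [-1, 0.034, 0, 0, 0],
    [-1, 0.04, 0, 0, 0],
    [-1, 0.04, 0, 0, 0]
  ]
}}

```text
time_s: 34.05
tcp_pos: [0.4038, 0.2742, 0.0443]
ee_rot: [[0.017, -0.996, 0.086], [0.006, 0.086, 0.996], [-1.0, -0.017, 0.007]]
ft_force: [-12.6, 1.0, 17.0]
finger_gap: 0.0592
```

```bash
python3 - <<'E'
from h import *
delta([0.403,0.2722,0.047])
look('h3',side=False,scene=True)
E
```

```text
t 34.05 tcp [0.4038 0.2742 0.0443] rows [-0.0091  0.0019 -0.0067] yaw -4.96 F [-12.62   1.    16.98]
34.05 [0.4038 0.2742 0.0443] [-12.62   1.    16.98] 0.0592 [-0.02   2.61  -0.045] yaw -4.96
```

View pics/h3.png

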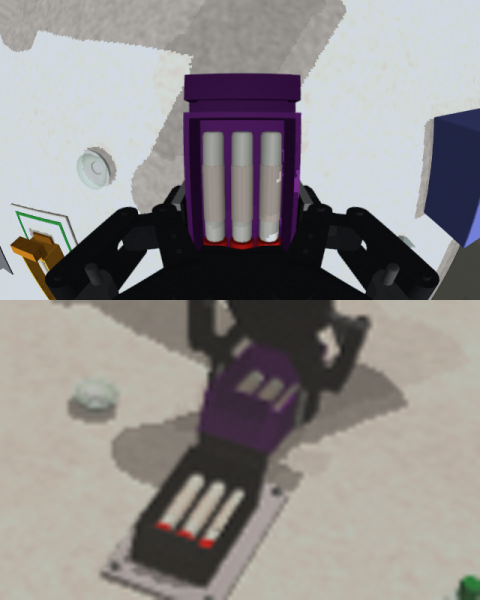

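Call:
{"op": "drive_tool", "data": {
  "rows": [
    [-1, -0.02, 0, 0, 0],
    [-1, -0.06, 0, 0, 0],
    [-1, -0.12, 0, -0.003, 0],
    [-1, -0.15, -0.05, -0.006, 0],
    [-1, -0.15, -0.12, -0.006, 0],
    [-1, -0.15, -0.2, -0.006, 0],
    [-1, -0.15, -0.25, -0.006, 0],
    [-1, -0.15, -0.25, -0.006, 0],
    [-1, -0.15, -0.25, -0.006, 0]
  ]
}}

```text
time_s: 35.05
tcp_pos: [0.4773, 0.2652, 0.0902]
ee_rot: [[0.016, -0.996, 0.087], [0.005, 0.087, 0.996], [-1.0, -0.016, 0.007]]
ft_force: [0.1, -0.7, -2.2]
finger_gap: 0.0594
```

```bash
python3 - <<'E'
from h import *
import pickle
delta([0.5239,0.2613,0.07]); s=sense(); print(np.round(s['ee_rot'],3).tolist(),s['finger_gap'],s['wrist_torque'])
p=read_camera('wrist');save(p,'w20');pickle.dump({k:np.array(v) for k,v in p.items()},open('w20.pkl','wb'))
sc=read_camera('scene'); c=cv2.resize(sc['frame'][165:245,345:473],(640,400),interpolation=cv2.INTER_CUBIC);cv2.imwrite('pics/sc20.png',c[:,:,::-1])
T=np.array(s['tcp_pos']);R=np.array(s['ee_rot']); 
up=-R[:,0]; fw=-R[:,1]
C=T+0.025*up
# camera consistency: pose
for th in (0,6,8,9,10,11,12,13):
    t=np.radians(th); f2=np.array([fw[0],fw[1],0]);f2/=np.linalg.norm(f2); zz=np.array([0,0,1.])
    def P(x,z): return C+f2*(x*np.cos(t)-z*np.sin(t))+zz*(x*np.sin(t)+z*np.cos(t))
    print(th,'hook rear top',np.round(fproj(p,P(-.071,.022)),1),'rim end top -50',np.round(fproj(p,P(-.054,.011)),1))
E
```

```text
t 35.05 tcp [0.4773 0.2652 0.0902] rows [ 0.0697 -0.1549  0.0002] yaw -5.02 F [ 0.14 -0.67 -2.18]
[[0.016, -0.996, 0.087], [0.005, 0.087, 0.996], [-1.0, -0.016, 0.007]] 0.05941958309836606 [ 0.00920674  0.07463587 -0.03686553]
0 hook rear top [322.1 104.3] rim end top -50 [321.9 153.7]
6 hook rear top [322.   98.9] rim end top -50 [321.9 149.2]
8 hook rear top [322.   97.8] rim end top -50 [321.8 148.1]
9 hook rear top [322.   97.3] rim end top -50 [321.8 147.6]
10 hook rear top [322.  97.] rim end top -50 [321.8 147.2]
11 hook rear top [321.9  96.7] rim end top -50 [321.8 146.9]
12 hook rear top [321.9  96.5] rim end top -50 [321.8 146.6]
13 hook rear top [321.9  96.3] rim end top -50 [321.8 146.3]
```

View pics/w20.png

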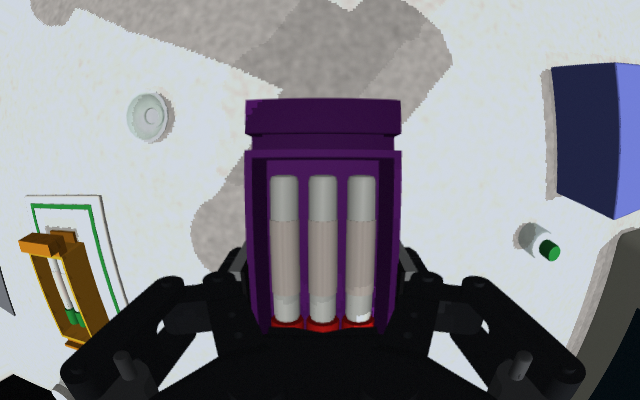

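View pics/sc20.png

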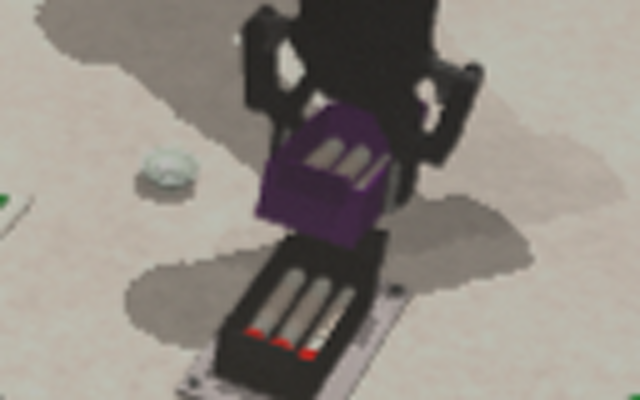

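```bash
python3 - <<'E'
from h import *
import pickle
p=pickle.load(open('w20.pkl','rb'))
T=np.array([.4773,.2652,.0902]); R=np.array([[0.016,-0.996,0.087],[0.005,0.087,0.996],[-1.0,-0.016,0.007]])
up=-R[:,0];fw=-R[:,1];C=T+.025*up;f2=np.array([fw[0],fw[1],0]);f2/=np.linalg.norm(f2);lat=np.array([-f2[1],f2[0],0]);zz=np.array([0,0,1.])
for hw in (.0265,.0275,.0285):
  for th in (0,8,9,10,11,12,13):
    t=np.radians(th)
    def P(x,y,z): return C+f2*(x*np.cos(t)-z*np.sin(t))+zz*(x*np.sin(t)+z*np.cos(t))+lat*y
    a=fproj(p,P(-.071,hw,.022));b=fproj(p,P(-.071,-hw,.022)); c=fproj(p,P(-.054,.030,.011));d=fproj(p,P(-.054,-.03,.011))
    print(hw,th,round(abs(a[0]-b[0]),1),'rim corner w',round(abs(c[0]-d[0]),1))
E
```

```text
0.0265 0 169.8 rim corner w 168.6
0.0265 8 154.5 rim corner w 158.3
0.0265 9 152.7 rim corner w 157.1
0.0265 10 151.0 rim corner w 155.9
0.0265 11 149.3 rim corner w 154.7
0.0265 12 147.7 rim corner w 153.5
0.0265 13 146.0 rim corner w 152.4
0.0275 0 175.8 rim corner w 168.6
0.0275 8 160.1 rim corner w 158.3
0.0275 9 158.3 rim corner w 157.1
0.0275 10 156.5 rim corner w 155.9
0.0275 11 154.7 rim corner w 154.7
0.0275 12 153.0 rim corner w 153.5
0.0275 13 151.3 rim corner w 152.4
0.0285 0 181.9 rim corner w 168.6
0.0285 8 165.6 rim corner w 158.3
0.0285 9 163.8 rim corner w 157.1
0.0285 10 161.9 rim corner w 155.9
0.0285 11 160.1 rim corner w 154.7
0.0285 12 158.3 rim corner w 153.5
0.0285 13 156.6 rim corner w 152.4
```

```bash
python3 - <<'E'
from h import *
delta([0.525,0.2613,0.060])
E
```

```text
t 35.15 tcp [0.4768 0.2654 0.0903] rows [ 0.1037 -0.1597 -0.0003] yaw -4.96 F [-0.15 -0.22 -1.66]
```

Call:
{"op": "drive_tool", "data": {
  "rows": [
    [-1, 0, -0.04, 0, 0],
    [-1, 0.01, -0.1, 0, 0],
    [-1, 0.03, -0.15, 0, 0.001],
    [-1, 0.04, -0.16, 0, 0.001],
    [-1, 0.06, -0.16, 0, 0.001],
    [-1, 0.08, -0.16, 0, 0.001],
    [-1, 0.095, -0.16, 0, 0.001],
    [-1, 0.104, -0.16, 0, 0.001],
    [-1, 0.104, -0.16, 0, 0.001]
  ]
}}

```text
time_s: 36.05
tcp_pos: [0.5246, 0.2613, 0.0595]
ee_rot: [[0.016, -0.996, 0.087], [0.005, 0.088, 0.996], [-1.0, -0.015, 0.006]]
ft_force: [0.2, 0.4, -2.7]
finger_gap: 0.0591
```

```bash
python3 - <<'E'
from h import *
delta([0.525,0.2613,0.0545])
sc=read_camera('scene'); c=cv2.resize(sc['frame'][175:245,350:462],(640,400),interpolation=cv2.INTER_CUBIC);cv2.imwrite('pics/sc21.png',c[:,:,::-1])
sd=read_camera('side'); c=cv2.resize(sd['frame'][215:325,170:346],(640,400),interpolation=cv2.INTER_CUBIC);cv2.imwrite('pics/s21.png',c[:,:,::-1])
E
```

```text
t 36.05 tcp [0.5246 0.2613 0.0595] rows [ 0.0166 -0.001   0.0001] yaw -5.02 F [ 0.19  0.35 -2.66]
```

View pics/sc21.png

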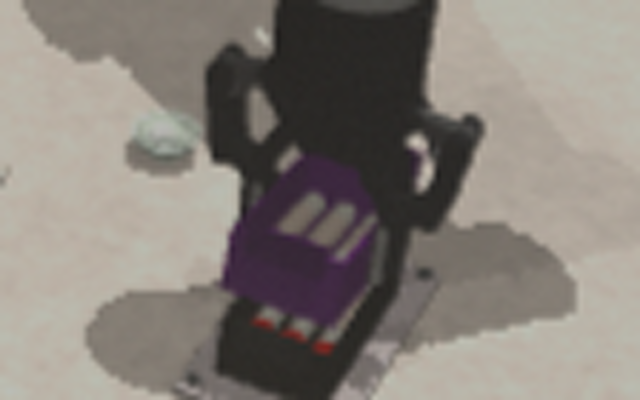

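View pics/s21.png

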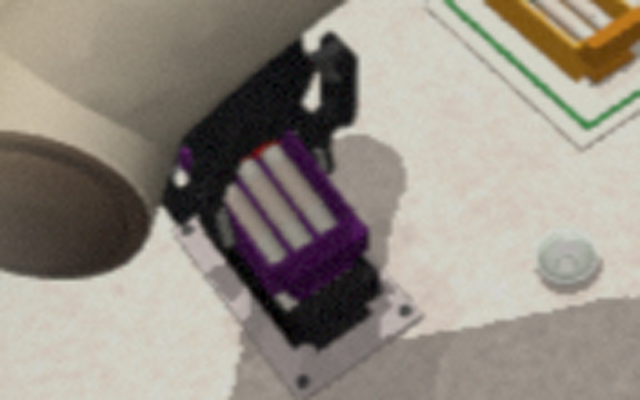

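Call:
{"op": "drive_tool", "data": {
  "rows": [
    [-1, 0.007, 0, 0, 0],
    [-1, 0.014, 0, 0, 0],
    [-1, 0.019, 0, 0, 0],
    [-1, 0.022, 0, 0, 0],
    [-1, 0.022, 0, 0, 0]
  ]
}}

```text
time_s: 36.65
tcp_pos: [0.5253, 0.2617, 0.0545]
ee_rot: [[0.017, -0.996, 0.087], [0.005, 0.087, 0.996], [-1.0, -0.017, 0.007]]
ft_force: [-2.8, -1.7, 5.1]
finger_gap: 0.0595
```

```bash
python3 - <<'E'
from h import *
delta([0.525,0.2613,0.0545]); print(sense()['wrist_torque'])
E
```

```text
t 36.65 tcp [0.5253 0.2617 0.0545] rows [-0.0001  0.0009 -0.0013] yaw -5.0 F [-2.79 -1.68  5.07]
[-0.19299378  0.89191084  0.01689869]
```

Call:
{"op": "drive_tool", "data": {
  "rows": [
    [-1, -0.002, 0.006, 0, 0],
    [-1, -0.003, 0.012, 0, 0],
    [-1, -0.003, 0.018, 0, 0],
    [-1, -0.003, 0.024, 0, 0],
    [-1, -0.003, 0.03, 0, 0],
    [-1, -0.003, 0.03, 0, 0]
  ]
}}

```text
time_s: 37.25
tcp_pos: [0.516, 0.2624, 0.055]
ee_rot: [[0.017, -0.996, 0.087], [0.005, 0.087, 0.996], [-1.0, -0.016, 0.007]]
ft_force: [0.7, -0.2, -1.7]
finger_gap: 0.0595
```

```bash
python3 - <<'E'
from h import *
delta([0.513,0.2624,0.0545]); print(sense()['wrist_torque'])
E
```

```text
t 37.25 tcp [0.516  0.2624 0.055 ] rows [ 0.0017  0.0099 -0.0008] yaw -4.99 F [ 0.69 -0.17 -1.74]
[-0.00097529 -0.01148003 -0.00014093]
```

Call:
{"op": "drive_tool", "data": {
  "rows": [
    [-1, 0.001, 0.005, 0, 0],
    [-1, 0.001, 0.01, 0, 0],
    [-1, 0.001, 0.015, 0, 0],
    [-1, 0.001, 0.019, 0, 0],
    [-1, 0.001, 0.019, 0, 0]
  ]
}}

```text
time_s: 37.75
tcp_pos: [0.5123, 0.263, 0.0553]
ee_rot: [[0.021, -0.996, 0.086], [0.006, 0.086, 0.996], [-1.0, -0.02, 0.008]]
ft_force: [6.0, -3.8, -3.3]
finger_gap: 0.0591
```

```bash
python3 - <<'E'
from h import *
delta([0.513,0.2624,0.0545]); print(sense()['wrist_torque'])
sc=read_camera('scene'); c=cv2.resize(sc['frame'][175:245,350:462],(640,400),interpolation=cv2.INTER_CUBIC);cv2.imwrite('pics/sc22.png',c[:,:,::-1])
E
```

```text
t 37.75 tcp [0.5123 0.263  0.0553] rows [ 0.0026 -0.0026 -0.0019] yaw -4.92 F [ 6.   -3.78 -3.35]
[-0.94681811 -2.04713708  0.06597892]
```

View pics/sc22.png

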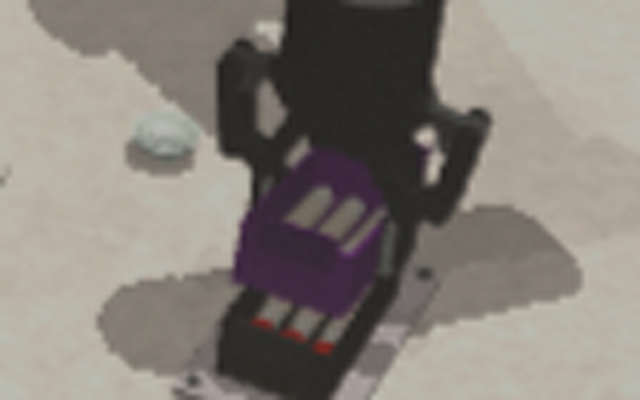

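Call:
{"op": "drive_tool", "data": {
  "rows": [
    [-1, 0.002, -0.003, -0.002, 0.001],
    [-1, 0.006, -0.005, -0.003, 0.001],
    [-1, 0.01, -0.008, -0.003, 0.001],
    [-1, 0.014, -0.01, -0.003, 0.001],
    [-1, 0.018, -0.012, -0.003, 0.001],
    [-1, 0.02, -0.013, -0.003, 0.001],
    [-1, 0.02, -0.013, -0.003, 0.001]
  ]
}}

```text
time_s: 38.5
tcp_pos: [0.5157, 0.2621, 0.0508]
ee_rot: [[0.02, -0.996, 0.087], [0.006, 0.087, 0.996], [-1.0, -0.019, 0.008]]
ft_force: [-2.9, -0.1, 9.0]
finger_gap: 0.0593
```

```bash
python3 - <<'E'
from h import *
delta([0.518,0.2624,0.0441]); print(sense()['wrist_torque'])
sc=read_camera('scene'); c=cv2.resize(sc['frame'][175:245,350:462],(640,400),interpolation=cv2.INTER_CUBIC);cv2.imwrite('pics/sc23.png',c[:,:,::-1])
p=read_camera('wrist');save(p,'w23')
E
```

```text
t 38.5 tcp [0.5157 0.2621 0.0508] rows [ 0.0225 -0.0072  0.0016] yaw -5.0 F [-2.85 -0.1   8.97]
[0.10679963 1.58853249 0.01070134]
```

View pics/sc23.png

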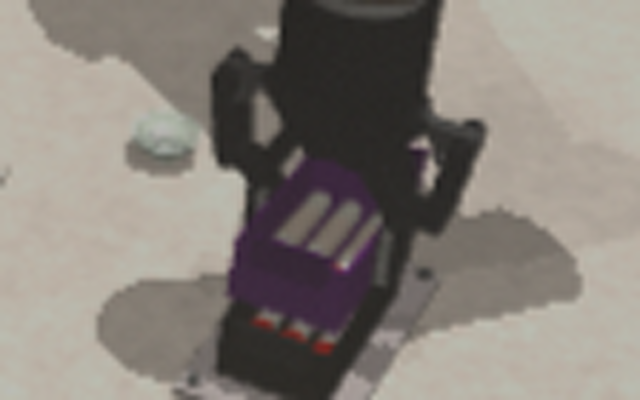

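View pics/w23.png

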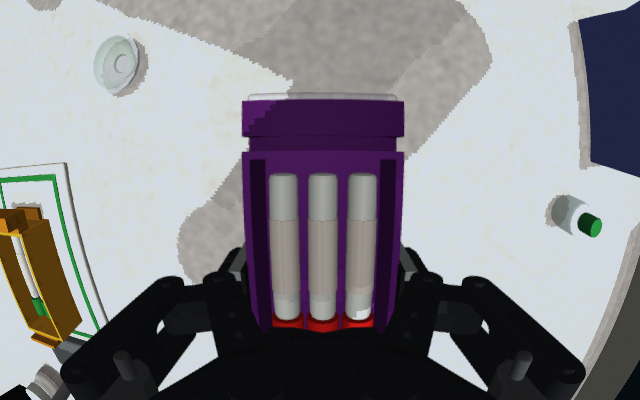

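Call:
{"op": "drive_tool", "data": {
  "rows": [
    [-1, 0.009, -0.002, 0, 0],
    [-1, 0.013, -0.004, 0, 0],
    [-1, 0.017, -0.006, 0, 0],
    [-1, 0.02, -0.008, 0, 0],
    [-1, 0.02, -0.008, 0, 0]
  ]
}}

```text
time_s: 39.1
tcp_pos: [0.5179, 0.262, 0.0464]
ee_rot: [[0.02, -0.996, 0.086], [0.006, 0.087, 0.996], [-1.0, -0.019, 0.007]]
ft_force: [-2.6, -1.4, 8.4]
finger_gap: 0.0593
```

```bash
python3 - <<'E'
from h import *
delta([0.518,0.2624,0.0441]); print(sense()['wrist_torque'])
sc=read_camera('scene'); c=cv2.resize(sc['frame'][175:245,350:462],(640,400),interpolation=cv2.INTER_CUBIC);cv2.imwrite('pics/sc24.png',c[:,:,::-1])
E
```

```text
t 39.1 tcp [0.5179 0.262  0.0464] rows [0.0076 0.0001 0.0013] yaw -4.96 F [-2.62 -1.43  8.39]
[-0.17083176  1.3121982  -0.00627826]
```

View pics/sc24.png

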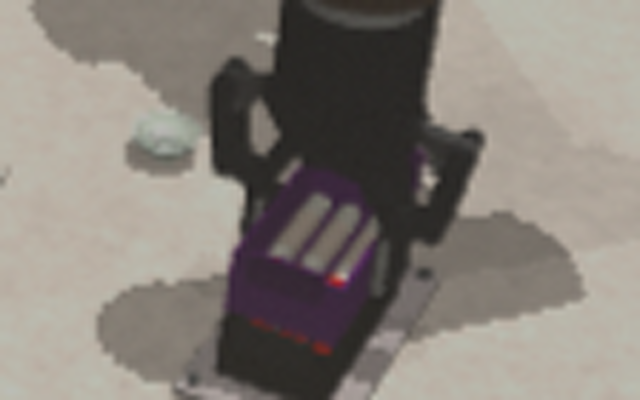

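Call:
{"op": "drive_tool", "data": {
  "rows": [
    [-1, 0.008, -0.001, 0, 0],
    [-1, 0.011, -0.002, 0, 0],
    [-1, 0.013, -0.003, 0, 0],
    [-1, 0.015, -0.003, 0, 0],
    [-1, 0.015, -0.003, 0, 0]
  ]
}}

```text
time_s: 39.65
tcp_pos: [0.5191, 0.262, 0.0438]
ee_rot: [[0.021, -0.996, 0.085], [0.005, 0.085, 0.996], [-1.0, -0.02, 0.007]]
ft_force: [-1.3, -0.4, 9.2]
finger_gap: 0.0593
```

```bash
python3 - <<'E'
from h import *
delta([0.518,0.2624,0.0441]); print(sense()['wrist_torque'])
sc=read_camera('scene'); c=cv2.resize(sc['frame'][175:245,350:462],(640,400),interpolation=cv2.INTER_CUBIC);cv2.imwrite('pics/sc25.png',c[:,:,::-1])
E
```

```text
t 39.65 tcp [0.5191 0.262  0.0438] rows [-0.0011  0.0039  0.0009] yaw -4.91 F [-1.29 -0.35  9.2 ]
[-0.44559442  1.05960033  0.00649453]
```

View pics/sc25.png

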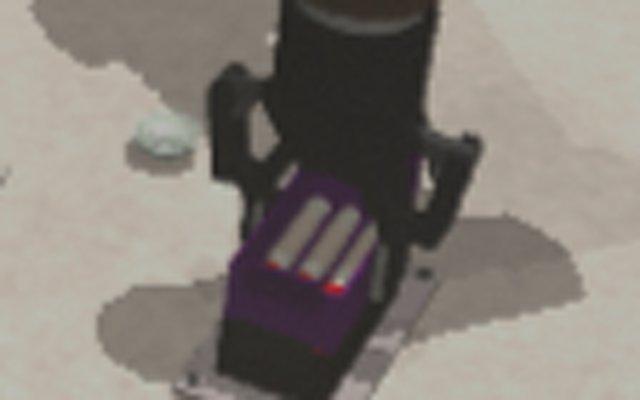

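Call:
{"op": "drive_tool", "data": {
  "rows": [
    [-1, 0.007, 0, 0, 0],
    [-1, 0.01, 0, 0, 0],
    [-1, 0.012, 0, 0, 0],
    [-1, 0.012, 0, 0, 0]
  ]
}}

```text
time_s: 40.1
tcp_pos: [0.5197, 0.2621, 0.0424]
ee_rot: [[0.022, -0.996, 0.084], [0.005, 0.084, 0.996], [-1.0, -0.021, 0.007]]
ft_force: [-1.2, -2.7, 11.1]
finger_gap: 0.0594
```

```bash
python3 - <<'E'
from h import *
delta([0.518,0.2624,0.0441]); print(sense()['wrist_torque'])
sc=read_camera('scene'); c=cv2.resize(sc['frame'][175:245,350:462],(640,400),interpolation=cv2.INTER_CUBIC);cv2.imwrite('pics/sc26.png',c[:,:,::-1])
p=read_camera('wrist');save(p,'w26')
E
```

```text
t 40.1 tcp [0.5197 0.2621 0.0424] rows [-0.0057  0.0056  0.0004] yaw -4.83 F [-1.23 -2.67 11.14]
[-0.71636809  0.99922097  0.08551372]
```

View pics/sc26.png

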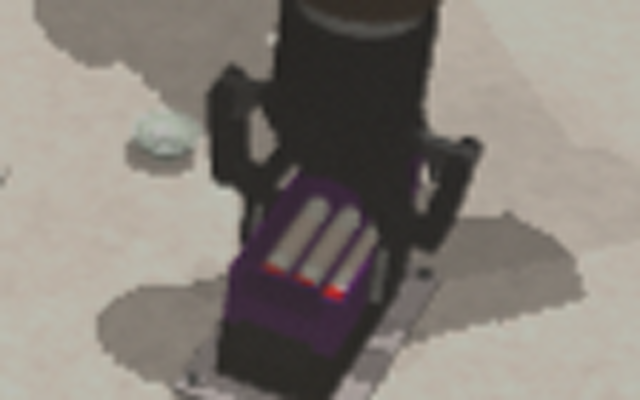

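View pics/w26.png

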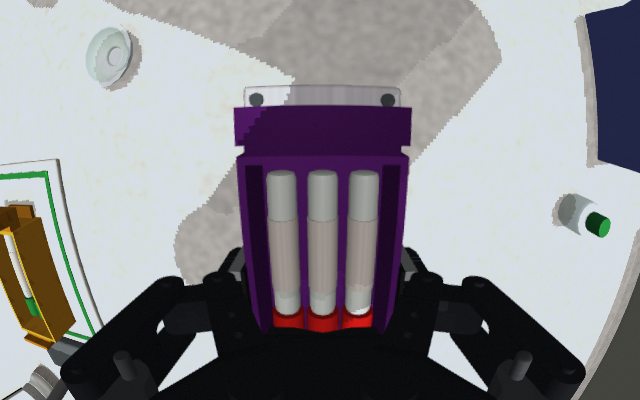

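Call:
{"op": "drive_tool", "data": {
  "rows": [
    [-1, 0.012, 0.001, 0, 0],
    [-1, 0.016, 0.001, 0, 0],
    [-1, 0.018, 0.001, 0, 0],
    [-1, 0.018, 0.001, 0, 0]
  ]
}}

```text
time_s: 40.6
tcp_pos: [0.5199, 0.2621, 0.042]
ee_rot: [[0.023, -0.996, 0.083], [0.004, 0.083, 0.997], [-1.0, -0.023, 0.006]]
ft_force: [-7.0, -3.1, 27.0]
finger_gap: 0.0596
```

```bash
python3 - <<'E'
from h import *
delta([0.518,0.2624,0.0441]); print(sense()['wrist_torque'])
E
```

```text
t 40.6 tcp [0.5199 0.2621 0.042 ] rows [-0.007   0.0061  0.0005] yaw -4.79 F [-6.99 -3.07 26.97]
[-1.505806    2.56061405 -0.39101604]
```

Call:
{"op": "drive_tool", "data": {
  "rows": [
    [-1, 0, 0, 0, 0],
    [-1, 0, 0, 0, 0],
    [0.5, 0, 0, 0, 0],
    [1, 0, 0, 0, 0],
    [1, 0, 0, 0, 0],
    [1, 0, 0, 0, 0],
    [1, -0.05, 0, 0, 0],
    [1, -0.13, 0, 0, 0],
    [1, -0.25, -0.05, 0, 0],
    [1, -0.37, -0.12, 0, 0],
    [1, -0.45, -0.2, 0, 0],
    [1, -0.45, -0.25, 0, 0],
    [1, -0.45, -0.25, 0, 0]
  ]
}}

```text
time_s: 41.9
tcp_pos: [0.5931, 0.2552, 0.1792]
ee_rot: [[0.025, -0.996, 0.085], [0.005, 0.085, 0.996], [-1.0, -0.024, 0.008]]
ft_force: [-1.1, 0.3, -0.4]
finger_gap: 0.0854
```

```bash
python3 - <<'E'
from h import *
import pickle
delta([0.6,0.2624,0.17])
sc=read_camera('scene'); c=cv2.resize(sc['frame'][175:245,350:462],(640,400),interpolation=cv2.INTER_CUBIC);cv2.imwrite('pics/sc27.png',c[:,:,::-1])
p=read_camera('wrist');save(p,'w27'); pickle.dump({k:np.array(v) for k,v in p.items()},open('w27.pkl','wb'))
sd=read_camera('side'); c=cv2.resize(sd['frame'][215:325,170:346],(640,400),interpolation=cv2.INTER_CUBIC);cv2.imwrite('pics/s27.png',c[:,:,::-1])
cv2.imwrite('pics/side27.png',sd['frame'][:,:,::-1])
hsv=cv2.cvtColor(p['frame'],cv2.COLOR_RGB2HSV)
m=((hsv[:,:,0]>125)&(hsv[:,:,0]<160)&(hsv[:,:,1]>80)&(hsv[:,:,2]<150)); m[:3]=0;m[235:]=0;m[:,:260]=0;m[:,385:]=0
for x in (312,323,334):
    yy=np.nonzero(m[:,x])[0]; a=fonz(p,yy.min()-.5,x,.091);b=fonz(p,yy.max()+.5,x,.088);print(x,yy.min(),yy.max(),np.round(a,4),np.round(b,4),np.linalg.norm(a-b))
for y in range(60,160,12):
    xs=np.nonzero(m[y])[0]; a=fonz(p,y,xs.min()-.5,.08);b=fonz(p,y,xs.max()+.5,.08); print(y,xs.min(),xs.max(),np.round((a+b)/2,4),round(np.linalg.norm(a-b),4))
E
```

```text
t 41.9 tcp [0.5931 0.2552 0.1792] rows [ 0.0312 -0.0201  0.0257] yaw -4.88 F [-1.1   0.29 -0.4 ]
312 12 184 [0.4476 0.26   0.091 ] [0.5796 0.2486 0.088 ] 0.13253544189938235
323 12 184 [0.4483 0.2681 0.091 ] [0.5803 0.257  0.088 ] 0.1325092985306303
334 12 184 [0.4489 0.2761 0.091 ] [0.581  0.2655 0.088 ] 0.13259485260846235
60 284 362 [0.4839 0.2652 0.08  ] 0.0603
72 284 362 [0.4934 0.2644 0.08  ] 0.0604
84 284 362 [0.5028 0.2636 0.08  ] 0.0604
96 284 362 [0.5122 0.2628 0.08  ] 0.0606
108 284 362 [0.5215 0.262  0.08  ] 0.0608
120 285 361 [0.5309 0.2612 0.08  ] 0.0595
132 285 361 [0.5402 0.2605 0.08  ] 0.0598
144 285 361 [0.5497 0.2597 0.08  ] 0.0602
156 286 361 [0.5592 0.2593 0.08  ] 0.0599
```

View pics/sc27.png

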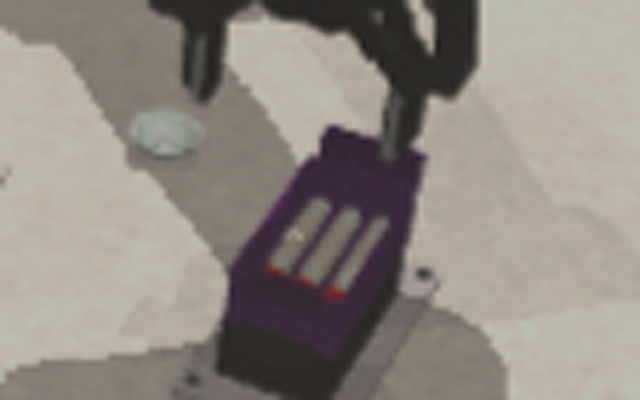

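View pics/w27.png

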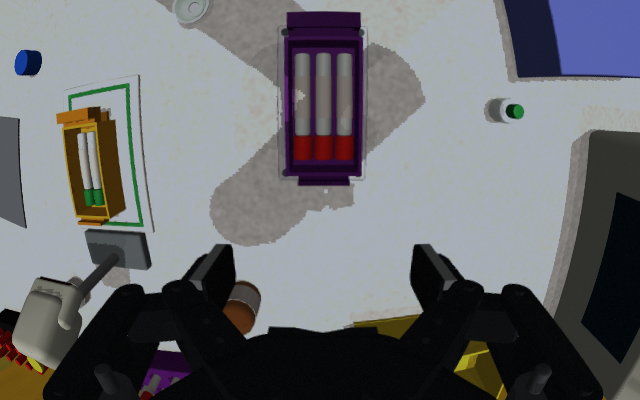

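View pics/s27.png

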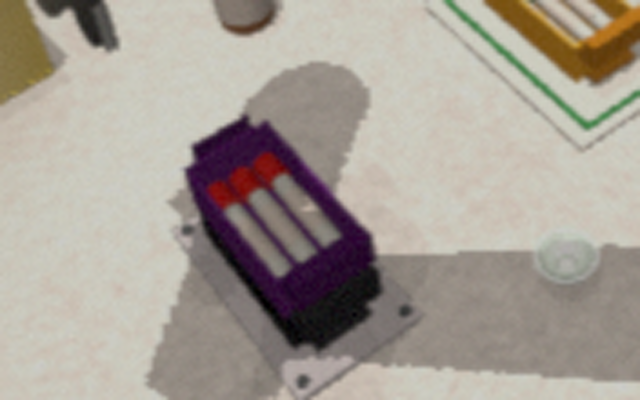

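```bash
python3 -c "
from h import *
s=sense(); print(s['time_s'],s['ft_force'],np.abs(s['joint_velocities']).max()); print(job_done())"
```

```text
42.05 [ 0.2172045  -0.94574294 -0.27729968] 0.3750269071012765
the job is handed in; nothing more can be done
None
```

View pics/side27.png

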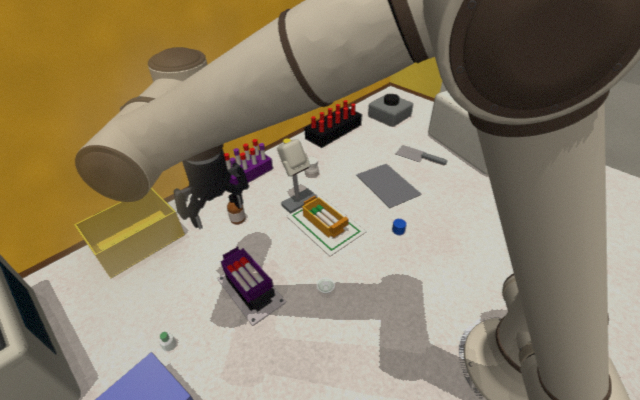

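The job is done and was handed in at 42 s of the 72 s allowed, with the gripper open and touching nothing; no verdict came back.

**Purple off the stack:** I unhooked the purple tray (front raised about 8°, drawn forward about 2 cm, lifted) and stood it flat on the mat. The amber tray stayed in the stack.

**Amber to the scan bay:** I unhooked the amber tray the same way and laid it flat inside the green frame. The camera put its centre about 3.6 mm towards the scanner and under 1 mm sideways from the frame's centre. It was straight to about 0.2°, with roughly 11 mm left to the frame at the front.

**Purple back on:** The tool cannot tilt, so I tipped the purple tray nose-up (about 9°) by pressing its front on the top of the black tray's hook, at up to 17 N. Then I set the tongue on the ledge, pushed until the hook stopped it at about 6 N, and lowered the front inside the keeper until it seated at 27 N.

**Last checks:**
- **Purple fit:** the wrist picture shows it level, with an even 60 mm rim width, and within about 1 mm of the black tray's position. I could not see the tongue under the hook directly; I infer it from the felt stop and the level, fully down pose.
- **Bystanders:** the last side picture shows all six standing or lying as before.
- **Disagreements:**
  - The tool had drifted to about 1.3° off vertical by the end, from pushing against friction.
  - The purple tray seated with the tool about 2 mm lower than calculated, so it probably slipped slightly in the grip.

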